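# Pry the spring clips off a bench-held axle

## Robot

A 7-joint arm with a two-finger parallel gripper is mounted at the origin on the work surface. World frame = base frame: x ahead of the robot, y to its left, z up, the work surface at z = 0. Lengths are in m, angles in degrees, forces in N, time in s.
With the tool pointing down it reaches from about 0.425 to 0.875 m from the base axis. Payload 4.7 kg.
Tool frame: the origin (TCP) lies at the very end of the fingers, on their centre line; the grasp point (between the pads) lies env.hold_point_z behind it (env.hold_point_z is the distance from the TCP to the grasp point, in m); z points along the fingers, y is the line along which they close (so a half turn about z gives the same grasp; the last joint's range is limited). The gripper opens to 87 mm and grips with 3 to 60 N. Pads are 19 mm wide; open, the fingers measure 117 mm over their backs; the gripper's body (75 mm by 190 mm) begins 51 mm behind the grasp point.
Start: joints at [-64.739, 18.392, -4.016, 83.108, 1.295, 78.541, -3.26], TCP at [0.269, 0.592, 0.185] pointing down, gripper open.
Joint ranges: [-163.93, 163.93], [-17.29, 119.83], [-79.2, 71.16], [3.27, 140.29], [-89.18, 269.18], [5.43, 117.66], [-154.24, 154.24]. Speed limits (degrees/s): [147.25, 147.25, 180, 180, 180, 180, 180].

## Interface

Orientations are given as [roll, pitch, yaw] about the fixed x, y, z axes, in that order (R = Rz(yaw) Ry(pitch) Rx(roll)).
In Python, from cell import env gives the robot as it stands.
- The arm moves only by the shell command python3 -m jog 'ROWS' [FORCE]. ROWS is JSON, a list of rows, each an object with "dp": the shift along the tool's x, y, z in cm, a list of three; "twist": the turn about the tool's z in degrees; "fingers": the opening, from 0 (shut) to 1 (fully open). A call has 1 to 8 rows; each row is the pose to reach, as a shift and turn from the pose commanded when the call began, along the tool's axes at that moment; what a row does not reach only later rows make up. A row lasts 1/8 s, in which the tool goes at most 62.5 mm and 10.7 degrees, less where a joint would pass 70% of its speed; a pose out of reach is approached as far as the arm can. A call with a gripper value outside its range is refused whole. The fingers move at their own pace and stop on an object; FORCE is the grip in N (left out, the last holds). Time passes only in rows, so rows that repeat a pose let the fingers close. It gives the time, the measured TCP pose, the force, the opening and the grip force at its end, in the units of the state.
- env.get_obs(): the state, without advancing time (a new reading comes with each control period).
- env.read_camera(name): name is "scene" or "top" or "wrist"; returns a dict with "pixels" (384x512x3 uint8, blue, green, red), "depth" (384x512 float32, m along the optical axis (not along the pixel's ray), 0 where there is no reading), "fx", "fy", "cx", "cy" (pixels), "k1" (the pictures are not rectified: a ray, as slopes to the right and down, at radius r is drawn at 1 + k1 r^2 times it, then the intrinsics apply), "rvec" (rotation vector, rad) and "tvec" (3), from world to camera coordinates, as OpenCV has them. Camera axes: x right, y down, z forward; pixel columns grow to the right and rows downward; lengths in m; the calibration is good to about 2 mm. A picture is of the moment at which its call begins.
- env.sign_off(): hands the job in; it is judged then, once.
The state is a dict: "time_s": time; "qpos": joint angles; "joint_velocities": joint speeds; "effort": joint torques, N m; "tool_pos": TCP position; "tool_rot": TCP orientation; "force": force on the tool from outside, world axes, zero at the start; "wrist_torque": the same for the moment, N m; "grip_width": finger opening in m; "grasp_force": force on a finger pad.
Only numpy, scipy, OpenCV 4.12 (cv2) and the standard library are available. Lean on these libraries where they do the work, as an engineer would, in place of code of your own. Each camera call takes 0.05 s, during which the arm holds its last target. There are 200 camera calls.

## Task

First tighten the axle clamp: wind its handwheel clockwise to one and a half turns from fully open, which brings the crank handle round to the pointer. Then ease every spring clip off the axle by sliding the wedge tool under it, keeping the gripper off a clip as long as it still grips the axle, and put all the clips in the aluminium tray. When done, lay the wedge tool flat on the rubber mat again; leave the clamp tight and the mug, bottle and wrench where they stand.

Things in the scene. Friction and masses are not known exactly. Their poses are not given: they have to be found in the camera images.
- fixture: Grey painted fixture fixed to the bench, its place varies. Origin on the bench under the axle, z up; the axle runs along its y axis. Clip places at y = 85, -5, -95 mm. Base plate 12 mm thick, x = -55..55, y = -155..145 mm. Clamp block on the axle at y = -183..-138, 68 mm tall. Housing under the handwheel: 100 x 90 mm, 78 mm tall, centred at x = -40, y = -225.
- axle (a point): Point on the axle's centre line above the fixture's origin, 60 mm above the bench, axes as the fixture's. A fixed steel rod 24 mm thick, y = -150 to its free end at +140 mm, with a flat key strip 16 mm wide along its top (top face 12.5 mm above this point), on a low block. Steel cross pins (8 mm thick, 60 mm long along x) through its centre at y = 65.5, -24.5, -114.5 stop each clip from sliding to -y.
- wheel (a joint): Angle of the clamp's handwheel: steel disc 120 mm in diameter, vertical axis, rim up to 109 mm above the bench. 0 = clamp open; grows clockwise seen from above; wanted: 9.42 rad (1.5 turns), crank handle at the pointer on the robot's side. Starts at 0 to 0.8; end stop 10.2. Stays where left (0.1 N m friction). From the fixture's +x axis the handle stands this angle clockwise.
- crank_handle (a point): Centre of the handwheel's upright black crank handle, 18 to 20 mm thick, 55 mm tall, spinning freely on its pin, 48 mm from the wheel's axis; centre 130 mm above the bench.
- wheel_axis (a point): Fixed point on the handwheel's axis at the height of the crank handle's centre (fixture x = -40, y = -225, z = 130 mm). Axes as the fixture's.
- wedge_handle (a point): Wedge tool, 170 mm long, 0.22 kg: centre of its wooden handle, 17 mm above its underside, x towards the blade's tip, z up as it lies. Handle x = -40..40 mm, 36 wide, 34 tall. Steel blade 14 wide, flat underside level with the handle's; from x = 40 to 80 its flat top is 16 mm above the underside, from 80 to the tip at 130 it slopes down to 2.5 mm. Starts on the mat.
- mat: Black rubber mat fixed on the bench, 100 mm (x) by 220 mm (y), 3 mm thick, where the wedge tool belongs. Origin at the centre of its underside.
- tray: Loose shallow aluminium tray for the clips, 210 mm (x) by 130 mm (y), 22 mm tall, 4 mm walls and floor, 0.7 kg. Origin at the centre of its underside.
- clip1_mid (a point): Spring clip nearest the axle's free end (may be absent): steel saddle, 0.09 kg; its centre, 6 mm below the axle's centre line when on, axes the fixture's. Crown 40 (x) by 30 mm (y), flat underside 18.5 mm above this point, lying on the key strip; a lip bent up 30 degrees runs 14 mm on from its +y edge. Feet 25 mm below, 52 wide; legs 28 apart inside, nibs 18 apart. 
- clip2_mid (a point): Spring clip in the middle (may be absent): steel saddle, 0.09 kg; its centre, 6 mm below the axle's centre line when on, axes the fixture's. Crown 40 (x) by 30 mm (y), flat underside 18.5 mm above this point, lying on the key strip; a lip bent up 30 degrees runs 14 mm on from its +y edge. Feet 25 mm below, 52 wide; legs 28 apart inside, nibs 18 apart. 
- clip3_mid (a point): Spring clip nearest the handwheel (may be absent): steel saddle, 0.09 kg; its centre, 6 mm below the axle's centre line when on, axes the fixture's. Crown 40 (x) by 30 mm (y), flat underside 18.5 mm above this point, lying on the key strip; a lip bent up 30 degrees runs 14 mm on from its +y edge. Feet 25 mm below, 52 wide; legs 28 apart inside, nibs 18 apart. 
- clip_spring (a point): Point on the key strip's top, 72.5 mm above the bench. How every clip behaves: lifting its crown 10 mm off the strip (about 10 N; sliding the wedge in, 10 to 20 N) spreads its sprung legs past the axle's middle and it springs some 20 mm up, loose but astride. It can then be lifted and carried astride the blade, crown on the blade's flat top, legs on either side.
- mug: White ceramic mug, 80 mm in diameter, 95 mm tall: not to be moved.
- lube: White plastic lube bottle, 52 mm in diameter, 150 mm tall: not to be moved.
- wrench: Steel wrench, 190 mm long, lying on the bench: not to be moved.
Not all that is in view belongs to the job. Leave any yellow look-alike of the part that bears clip1_mid alone. Of the things that look like the part that bears wedge_handle, take the one that is farthest to the robot's right at the start.

How it is judged:
By the outcome, as a careful person would: the job done as asked, in the order asked, and still so for the second after the job is handed in, with the robot touching nothing.
Of clip1, clip2, clip3 only 2 to 3 are there at a start; the rules pass over those that are not, and their reading is None.
At some moment in a run one of wedge, tray may be knocked a few centimetres aside while the robot is not near it.
It also fails if it takes over 210 s, if anything falls off the work surface, if the arm or the gripper's body presses on something with over 40 N, if the wrist force passes 120 N, or if a joint passes its speed limit or range.

## Working session

There is one attempt and no reset: what is moved stays moved. The work goes in short steps, Python scripts to look and compute and a shell command to move; the robot and the scene stay as the last step left them, time stands still between calls to the robot, and variables do not carry over. Pictures are saved under pics/ and viewed, at most 14 in all, crops included, and the job is handed in when it is done.

```bash
mkdir -p pics; ls; cat > h.py <<'E'
import numpy as np, cv2
from cell import env
from scipy.spatial.transform import Rotation as Ro
def cam(n):
    c=env.read_camera(n); c['R']=cv2.Rodrigues(np.array(c['rvec'],float))[0]; c['t']=np.array(c['tvec'],float).ravel(); return c
def rays(c,uv):
    uv=np.atleast_2d(np.array(uv,float)); d=np.stack([(uv[:,0]-c['cx'])/c['fx'],(uv[:,1]-c['cy'])/c['fy']],1)
    s=d.copy()
    for _ in range(20): s=d/(1+c['k1']*(s**2).sum(1,keepdims=True))
    return s
def plane(c,uv,z):
    s=rays(c,uv); D=np.c_[s,np.ones(len(s))]@c['R']; o=-c['R'].T@c['t']
    return o+D*((z-o[2])/D[:,2:3])
def cloud(c):
    v,u=np.mgrid[0:384,0:512]; s=rays(c,np.c_[u.ravel(),v.ravel()]); d=c['depth'].reshape(-1,1)
    P=(np.c_[s,np.ones(len(s))]*d-c['t'])@c['R']; P[d[:,0]==0]=np.nan; return P.reshape(384,512,3)
def proj(c,P):
    P=np.atleast_2d(P)@c['R'].T+c['t']; s=P[:,:2]/P[:,2:]; s=s*(1+c['k1']*(s**2).sum(1,keepdims=True))
    return s*[c['fx'],c['fy']]+[c['cx'],c['cy']]
def totool(dw):
    "world shift (m) -> tool cm"
    r=Ro.from_euler('xyz',env.get_obs()['tool_rot'],degrees=True).as_matrix(); return np.round(100*r.T@np.array(dw),2)
E
python3 - <<'E'
from h import *
for n in('top','scene'):
    c=cam(n); cv2.imwrite(f'pics/{n}0.png',cv2.resize(c['pixels'],(800,600),interpolation=cv2.INTER_CUBIC)); print(n,c['fx'],-c['R'].T@c['t'],c['k1'])
o=env.get_obs();print({k:np.round(v,3) for k,v in o.items()},env.hold_point_z)
E
```

```text
pics
top 367.4882919178267 [ 0.38011951 -0.03138185  1.17109238] -0.041609767936362285
scene 460.0745852017649 [ 1.23094109 -0.0191863   1.06719951] 0.04333697635754052
{'time_s': np.float64(0.1), 'qpos': array([-64.738,  18.434,  -4.016,  83.167,   1.296,  78.541,  -3.261]), 'joint_velocities': array([ 0.029, -0.052, -0.095, -0.15 , -0.019,  0.025,  0.108]), 'effort': array([-0.0000e+00, -4.9257e+01, -4.0600e-01, -3.1340e+01, -6.4000e-02,
        4.0000e-02,  0.0000e+00]), 'tool_pos': array([0.269, 0.591, 0.184]), 'tool_rot': array([-1.79902e+02,  6.00000e-03,  1.55547e+02]), 'force': array([ 0.097,  0.005, -0.332]), 'wrist_torque': array([-0.035,  0.02 , -0.056]), 'grasp_force': np.float64(0.0), 'grip_width': np.float64(0.087)} 0.0187
```

View pics/top0.png

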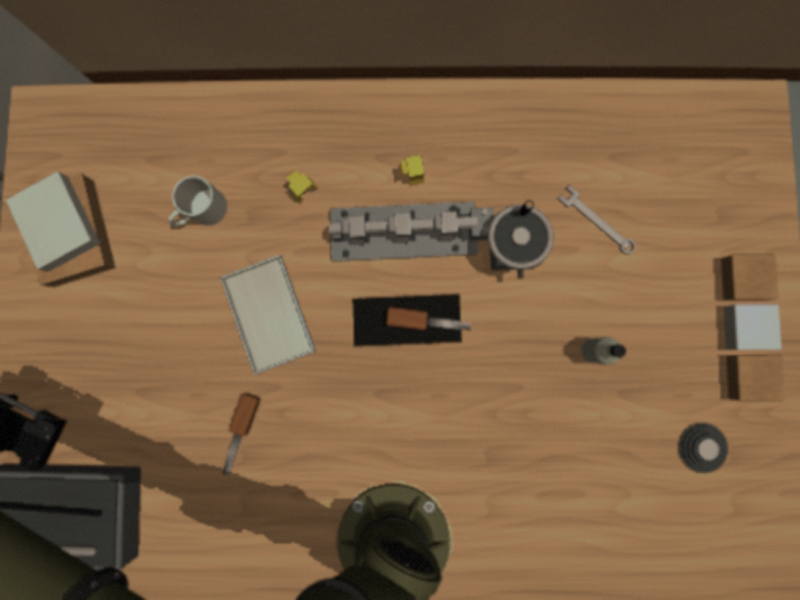

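View pics/scene0.png

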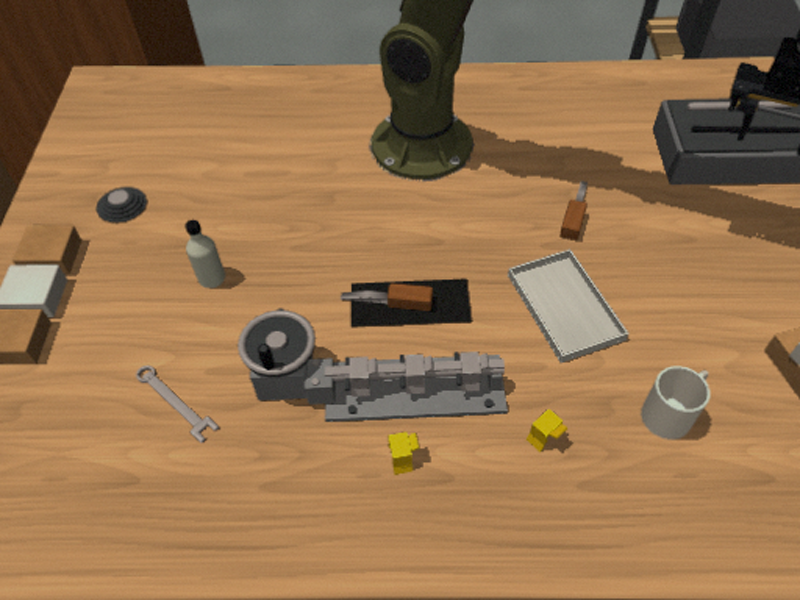

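The top view (800x600) shows the wheel at (520,237) with its handle at (525,208). The three clips are at (357,226), (403,223) and (449,221), and the tray is at (268,315). The wedge look-alikes are (408,319) on the mat and (243,410). The mat one is farthest to the robot's right, so that is the one I want. The yellow clip look-alikes at (300,184) and (413,167) are left alone.

```bash
cat >> h.py <<'E'
def rect(P,m):
    k=m&np.isfinite(P[...,0]); m8=k.astype(np.uint8); n,l,s,_=cv2.connectedComponentsWithStats(m8); i=1+s[1:,4].argmax()
    q=P[l==i]; r=cv2.minAreaRect(np.float32(q[:,:2]*1000)); return np.round(r[0],1),np.round(r[1],1),round(r[2],1),q[:,2].mean().round(4),len(q)
def hsv(c): return cv2.cvtColor(cv2.GaussianBlur(c['pixels'],(3,3),0),cv2.COLOR_BGR2HSV)
E
python3 - <<'E'
from h import *
cc={n:cam(n) for n in('top','scene')}
for n,c in cc.items():
    P=cloud(c); x,y,z=P[...,0],P[...,1],P[...,2]; H=hsv(c); h,s,v=[H[...,i] for i in range(3)]
    box=(x>.4)&(x<.75)&(y>-.4)&(y<.2)
    print(n)
    print('wheel',rect(P,box&(z>.100)&(z<.116)&(y<-.12)))
    print('plate',rect(P,box&(z>.008)&(z<.017)&(x>.5)&(s<90)))
    print('axle',rect(P,box&(z>.066)&(z<.073)&(x>.5)))
    print('crown',rect(P,box&(z>.0735)&(z<.09)&(y>-.12)))
    print('mat',rect(P,(x>.3)&(x<.6)&(y>-.2)&(y<.2)&(z<.01)&(v<50)))
    wood=(h<12)&(s>140)&(v>40)&(x>.2)&(x<.55)&(y>-.15)&(y<.15)&(z>.015); print('wood',rect(P,wood))
    tr=(x>.25)&(x<.62)&(y>.12)&(y<.42)&(s<80)&(z<.03)&(z>-.01); print('tray',rect(P,tr))
    hd=(z>.14)&(z<.165)&box; print('crank',rect(P,hd))
E
```

```text
top
wheel (array([ 589.2, -239.5]), array([120.1, 120.9]), 0.3, np.float64(0.1046), 1080)
plate (array([589.6, -20.4]), array([ 53.7, 298.6]), 2.3, np.float64(0.0115), 1117)
axle (array([ 626.2, -160.1]), array([67.5, 53.8]), 88.8, np.float64(0.069), 194)
crown (array([618., -11.]), array([40. , 42.4]), 0.0, np.float64(0.0783), 168)
mat (array([437. , -25.6]), array([ 92. , 212.4]), 2.4, np.float64(0.0021), 1458)
wood (array([437.9,   9.5]), array([4.4, 0. ]), -135.0, np.float64(0.0345), 2)
tray (array([450. , 258.2]), array([217., 131.]), 20.9, np.float64(0.0055), 2798)
crank (array([ 636.1, -246.9]), array([16.1, 16.1]), 27.6, np.float64(0.1514), 29)
scene
wheel (array([ 591.3, -238.7]), array([121.2, 120.8]), 52.6, np.float64(0.105), 1341)
plate (array([640.6, -17.2]), array([ 72.8, 299. ]), 2.4, np.float64(0.0117), 2066)
axle (array([ 627.6, -163.9]), array([79.7, 57.2]), 89.4, np.float64(0.069), 319)
crown (array([615.1,  79.8]), array([43.9, 50. ]), 2.1, np.float64(0.078), 228)
mat (array([437.8, -25.4]), array([ 98.3, 215.1]), 2.6, np.float64(0.0023), 1222)
wood (array([451.1,  13.9]), array([0.1, 0. ]), -141.4, np.float64(0.027), 2)
tray (array([440.1, 259.6]), array([230.1, 145.7]), 20.2, np.float64(0.0065), 3087)
crank (array([ 638.4, -245.4]), array([17.8, 17.1]), 61.7, np.float64(0.1513), 48)
```

```bash
python3 -m jog '[{"dp":[-68.2,-61.1,-4],"twist":63.2,"fingers":1},{"dp":[-68.2,-61.1,-4],"twist":63.2,"fingers":1},{"dp":[-68.2,-61.1,-4],"twist":63.2,"fingers":1},{"dp":[-68.2,-61.1,-4],"twist":63.2,"fingers":1},{"dp":[-68.2,-61.1,-4],"twist":63.2,"fingers":1},{"dp":[-68.2,-61.1,-4],"twist":63.2,"fingers":1},{"dp":[-68.2,-61.1,-4],"twist":63.2,"fingers":1},{"dp":[-68.2,-61.1,-4],"twist":63.2,"fingers":1}]'
python3 - <<'E'
from h import *
o=env.get_obs();print(o['tool_pos'],o['tool_rot'],o['qpos'],totool(np.array([.637,-.246,.225])-o['tool_pos']))
c=cam('top');i=c['pixels'][170:250,210:320];cv2.imwrite('pics/wedge.png',cv2.resize(i,None,fx=6,fy=6,interpolation=cv2.INTER_CUBIC))
E
```

```text
time_s: 1.2
tool_pos: [0.4703, 0.1324, 0.2067]
tool_rot: [180.0, -0.0, 92.4]
force: [0.4, -0.1, -0.4]
grip_width: 0.0873
grasp_force: 0.0
[0.47029024 0.13238085 0.20666015] [ 1.79958795e+02 -3.90384898e-02  9.23586022e+01] [-40.67266157  -2.77096945  21.2549554  104.18960376   0.99958985
  78.34400314 -17.28284734] [-38.49  15.1   -1.85]
```

View pics/wedge.png

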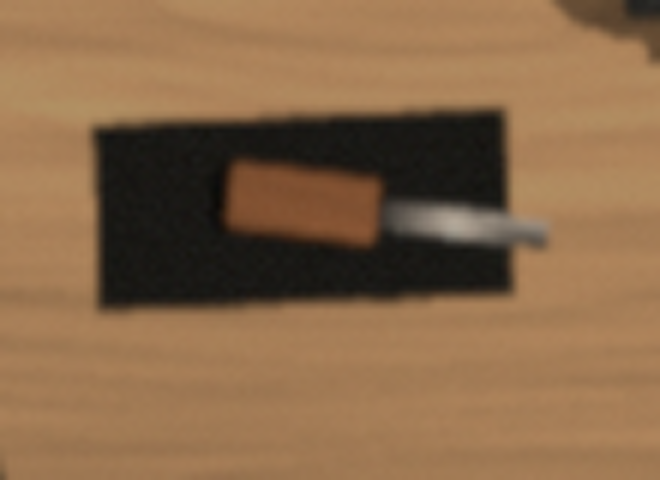

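The crop shows the orange-handled wedge tool on the black mat, with its handle at crop (305,202) and its tip at (545,232). The choice is confirmed, so on to the crank.

```bash
python3 -m jog '[{"dp":[-38.5,15.1,-1.9]},{"dp":[-38.5,15.1,-1.9]},{"dp":[-38.5,15.1,-1.9]},{"dp":[-38.5,15.1,-1.9]},{"dp":[-38.5,15.1,-1.9]},{"dp":[-38.5,15.1,-1.9]},{"dp":[-38.5,15.1,-1.9]},{"dp":[-38.5,15.1,-1.9]}]'
python3 - <<'E'
from h import *
o=env.get_obs();print(o['tool_pos'],o['tool_rot'],totool(np.array([.637,-.246,.123])-o['tool_pos']))
E
```

```text
[0.47401934 0.12203264 0.20734365] [179.80037839   0.24913907  91.65853056] [-37.22  15.2    8.65]validation failed for argument at $[0]...
```

```bash
python3 -m jog '[{"dp":[-37.5,15.1,-1.9],"twist":0,"fingers":1},{"dp":[-37.5,15.1,-1.9],"twist":0,"fingers":1},{"dp":[-37.5,15.1,-1.9],"twist":0,"fingers":1},{"dp":[-37.5,15.1,-1.9],"twist":0,"fingers":1},{"dp":[-37.5,15.1,-1.9],"twist":0,"fingers":1},{"dp":[-37.5,15.1,-1.9],"twist":0,"fingers":1},{"dp":[-37.5,15.1,-1.9],"twist":0,"fingers":1},{"dp":[-37.5,15.1,-1.9],"twist":0,"fingers":1}]'
python3 - <<'E'
from h import *
o=env.get_obs();print(o['tool_pos'],o['tool_rot'],totool(np.array([.637,-.246,.123])-o['tool_pos']))
E
```

```text
time_s: 2.25
tool_pos: [0.6355, -0.2373, 0.2244]
tool_rot: [-179.9, 0.1, 92.1]
force: [0.5, 0.7, -0.6]
grip_width: 0.087
grasp_force: 0.0
[ 0.63550078 -0.23733992  0.22442207] [-1.79895434e+02  1.04421493e-01  9.20858897e+01] [-0.85  0.14 10.14]
```

Descend in two stages, then grip.

```bash
python3 -m jog '[{"dp":[-0.8,0.1,0],"twist":0,"fingers":1},{"dp":[-0.8,0.1,4],"twist":0,"fingers":1},{"dp":[-0.8,0.1,8],"twist":0,"fingers":1},{"dp":[-0.8,0.1,10.1],"twist":0,"fingers":1},{"dp":[-0.8,0.1,10.1],"twist":0,"fingers":1},{"dp":[-0.8,0.1,10.1],"twist":0,"fingers":1}]'
python3 - <<'E'
from h import *
o=env.get_obs();print(o['tool_pos'],o['tool_rot'])
E
python3 -m jog '[{"dp":[0,0,0],"twist":0,"fingers":0.1},{"dp":[0,0,0],"twist":0,"fingers":0.1},{"dp":[0,0,0],"twist":0,"fingers":0.1},{"dp":[0,0,0],"twist":0,"fingers":0.1},{"dp":[0,0,0],"twist":0,"fingers":0.1},{"dp":[0,0,0],"twist":0,"fingers":0.1}]' 25
python3 - <<'E'
from h import *
o=env.get_obs();print(o['tool_pos'],o['tool_rot'])
c=cam('scene');i=c['pixels'][150:290,100:350];cv2.imwrite('pics/grip.png',cv2.resize(i,None,fx=3,fy=3,interpolation=cv2.INTER_CUBIC))
E
```

```text
time_s: 3.0
tool_pos: [0.6385, -0.2423, 0.1263]
tool_rot: [179.8, 0.0, 92.4]
force: [-0.6, 1.0, 0.3]
grip_width: 0.0872
grasp_force: 0.0
[ 0.63847914 -0.24232525  0.12629079] [1.79845900e+02 4.46714833e-02 9.23770074e+01]
time_s: 3.75
tool_pos: [0.6374, -0.2422, 0.1244]
tool_rot: [180.0, -0.0, 92.3]
force: [-0.7, -0.2, -0.3]
grip_width: 0.0349
grasp_force: 0.0
[ 0.63735489 -0.24217417  0.1243575 ] [ 1.79998778e+02 -4.55997217e-03  9.23476389e+01]
```

View pics/grip.png

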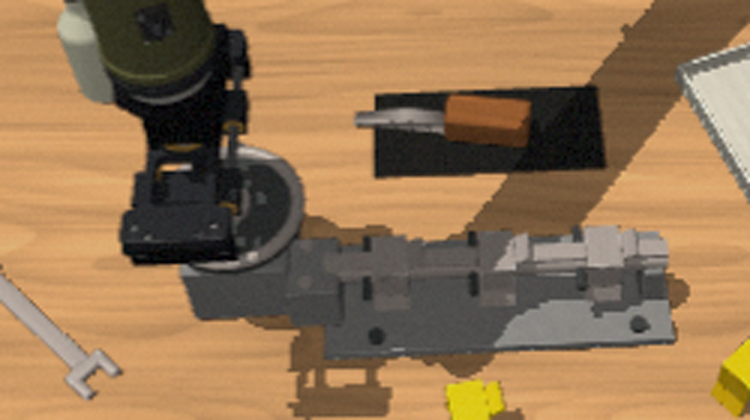

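The picture shows the gripper over the crank at crop (180,215), with the fingers still closing. Next I finish the close and shift 4 mm to centre.

```bash
python3 -m jog '[{"dp":[-0.4,0,0],"twist":0,"fingers":0.1},{"dp":[-0.4,0,0],"twist":0,"fingers":0.1},{"dp":[-0.4,0,0],"twist":0,"fingers":0.1},{"dp":[-0.4,0,0],"twist":0,"fingers":0.1}]' 25
python3 - <<'E'
from h import *
W=np.array([.5903,-.2391]);o=env.get_obs();p=o['tool_pos'];d=p[:2]-W
a=np.degrees(np.arctan2(d[1],d[0]));th=2.35-a;print(p,np.hypot(*d),'theta deg',th)
# waypoints on the circle, in tool axes from present commanded pose
n=19;st=(540-th)/n
for k in range(1,n+1):
    b=np.radians(a-k*st);print(k,totool(np.r_[W+.048*np.array([np.cos(b),np.sin(b)])-p[:2],0])[:2],end=' ')
E
```

```text
time_s: 4.3
tool_pos: [0.6376, -0.2461, 0.1243]
tool_rot: [180.0, -0.0, 92.4]
force: [-0.3, -0.5, -0.6]
grip_width: 0.0092
grasp_force: 0.0
[ 0.63755631 -0.246109    0.12434561] 0.04777326232431819 theta deg 10.786536187315694
1 [-2.1  -0.94] 2 [-3.51 -2.78] 3 [-3.89 -5.06] 4 [-3.17 -7.25] 5 [-1.5  -8.85] 6 [ 0.72 -9.49] 7 [ 2.98 -9.02] 8 [ 4.76 -7.54] 9 [ 5.64 -5.41] 10 [ 5.42 -3.1 ] 11 [ 4.16 -1.17] 12 [ 2.13 -0.06] 13 [-0.18 -0.01] 14 [-2.24 -1.06] 15 [-3.57 -2.94] 16 [-3.88 -5.23] 17 [-3.07 -7.4 ] 18 [-1.35 -8.94] 19 [ 0.89 -9.49]
```

The fingers shut to 9 mm, so the grip missed the handle. Looking closer.

```bash
python3 - <<'E'
from h import *
c=cam('wrist');d=cam('scene');i=d['pixels'][170:250,120:230]
a=cv2.resize(c['pixels'],(440,330));b=cv2.resize(i,(440,320),interpolation=cv2.INTER_CUBIC);cv2.imwrite('pics/w1.png',np.hstack([cv2.resize(a,(400,300)),cv2.resize(b,(400,300))]))
P=cloud(d);x,y,z=P[...,0],P[...,1],P[...,2];H=hsv(d)
m=(np.hypot(x-.59,y+.239)<.075)&(z>.12)&(z<.158);print(np.c_[x[m],y[m],z[m]].round(3)[::6].tolist())
E
```

```text
[]
```

View pics/w1.png

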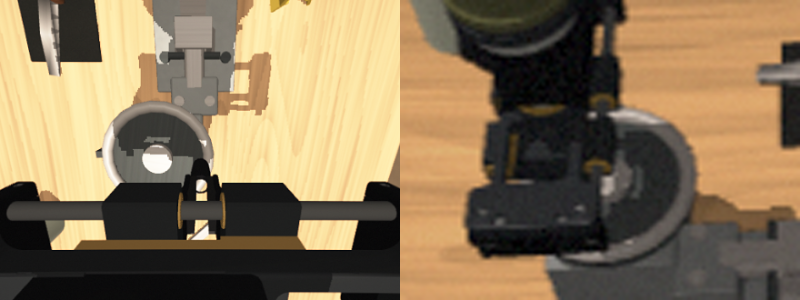

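```bash
python3 -m jog '[{"dp":[0,0,0],"twist":0,"fingers":0.4},{"dp":[0,0,0],"twist":0,"fingers":0.4},{"dp":[0,0,-4],"twist":0,"fingers":1},{"dp":[0,0,-9],"twist":0,"fingers":1},{"dp":[0,0,-9],"twist":0,"fingers":1},{"dp":[0,0,-9],"twist":0,"fingers":1},{"dp":[0,0,-9],"twist":0,"fingers":1}]'
python3 - <<'E'
from h import *
c=cam('wrist');cv2.imwrite('pics/w2.png',c['pixels'])
for n in('wrist','top','scene'):
    if n!='wrist': c=cam(n)
    P=cloud(c);x,y,z=P[...,0],P[...,1],P[...,2]
    m=(np.hypot(x-.59,y+.239)<.075)&(z>.12)&(z<.165);print(n,m.sum(),np.median(P[m],axis=0),-c['R'].T@c['t'])
    if n=='wrist':
        m=(np.hypot(x-.59,y+.239)<.075)&(z>.100)&(z<.114);print(rect(P,m))
E
```

```text
time_s: 5.28
tool_pos: [0.6369, -0.2456, 0.2128]
tool_rot: [-179.9, -0.1, 92.4]
force: [1.1, 0.1, -0.3]
grip_width: 0.071
grasp_force: 0.0
wrist 273 [ 0.63634217 -0.24322917  0.15227   ] [ 0.63376482 -0.16949833  0.4124977 ]
(array([ 588.5, -242.1]), array([122.3, 121.2]), 1.4, np.float64(0.1042), 7854)
top 0 [nan nan nan] [ 0.38011951 -0.03138185  1.17109238]
scene 86 [ 0.64323322 -0.24353593  0.1418927 ] [ 1.23094109 -0.0191863   1.06719951]
  return _methods._mean(a, axis=axis, dtype=dtype,
  ret = um.true_divide(
```

View pics/w2.png

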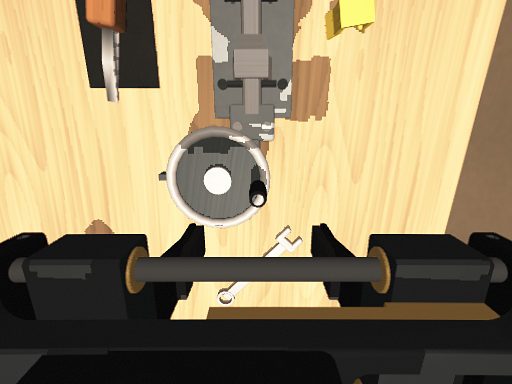

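The image shows the handle top at (258,200) and the fingertips near (190,290) and (320,290). I'll project the TCP and the handle to see the offset.

```bash
python3 - <<'E'
from h import *
o=env.get_obs();c=cam('wrist');R=Ro.from_euler('xyz',o['tool_rot'],degrees=True).as_matrix()
print(o['tool_pos'],o['grip_width'])
for q in([0,.0435,0],[0,-.0435,0],[0,0,0],[0,.0435,-.019]):print(q,proj(c,o['tool_pos']+R@np.array(q)).round())
print(proj(c,[[.637,-.246,.1575],[.637,-.243,.1575]]).round(), R.T@(-c['R'].T@c['t']-o['tool_pos']), (c['R']@R).round(3).tolist())
P=cloud(c);q=(P-o['tool_pos'])@R;x,y,z=q[...,0],q[...,1],q[...,2]
for s in(1,-1):
    m=(s*y>.02)&(s*y<.075)&(z>-.04)&(z<.01)&(abs(x)<.05)
    v,u=np.where(m);print(s,m.sum(),[np.percentile(a[m],[2,50,98]).round(3).tolist() for a in(x,y,z)],(u.min(),u.max(),v.min(),v.max()))
cv2.imwrite('pics/w3.png',cv2.resize(c['pixels'][200:320,130:380],None,fx=3,fy=3))
E
```

```text
[ 0.63708219 -0.24585685  0.21321081] 0.08208770349286959
[0, 0.0435, 0] [[313. 216.]]
[0, -0.0435, 0] [[204. 216.]]
[0, 0, 0] [[258. 216.]]
[0, 0.0435, -0.019] [[318. 226.]]
[[258. 196.]
 [258. 193.]] [ 0.07640223 -0.00042195 -0.19964193] [[0.002, 1.0, 0.001], [-0.959, 0.002, -0.284], [-0.284, -0.0, 0.959]]
1 54 [[-0.01, 0.008, 0.01], [0.04, 0.041, 0.048], [-0.04, -0.039, -0.037]] (np.int64(319), np.int64(334), np.int64(223), np.int64(252))
-1 46 [[-0.008, 0.008, 0.01], [-0.05, -0.042, -0.041], [-0.04, -0.039, -0.036]] (np.int64(181), np.int64(196), np.int64(223), np.int64(250))
```

View pics/w3.png

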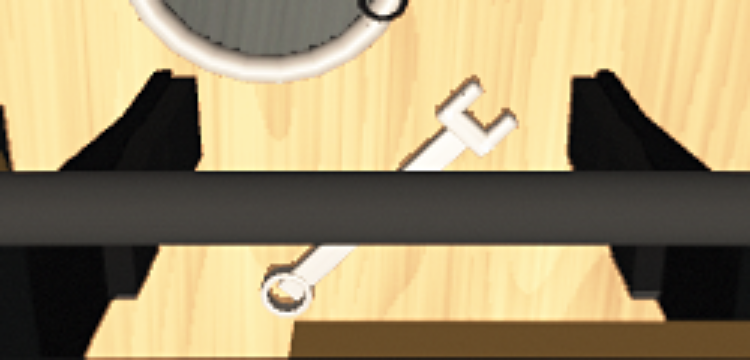

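```bash
python3 - <<'E'
from h import *
o=env.get_obs();R=Ro.from_euler('xyz',o['tool_rot'],degrees=True).as_matrix();t=o['tool_pos'];print(t)
for n in('wrist','scene'):
    c=cam(n);P=cloud(c);q=(P-t)@R;x,y,z=q[...,0],q[...,1],q[...,2]
    m=(abs(x)<.02)&(abs(y)>.03)&(abs(y)<.07)&(z<.04)&(z>-.1)
    print(n,np.sort(z[m])[-25:].round(3), np.histogram(z[m],bins=np.arange(-.1,.05,.01)))
    print(proj(c,t+R@[0,.0435,0]),proj(c,t+R@[0,.0435,-.036]))
E
```

```text
[ 0.63717242 -0.24595917  0.21342394]
wrist [-0.038 -0.038 -0.038 -0.038 -0.038 -0.038 -0.038 -0.038 -0.038 -0.038
 -0.038 -0.037 -0.037 -0.037 -0.037 -0.037 -0.037 -0.037 -0.037 -0.037
 -0.037 -0.037 -0.037 -0.037 -0.036] (array([560, 644, 507, 483, 433, 419, 102,   0,   0,   0,   0,   0,   0,
         0,   0]), array([-1.00000000e-01, -9.00000000e-02, -8.00000000e-02, -7.00000000e-02,
       -6.00000000e-02, -5.00000000e-02, -4.00000000e-02, -3.00000000e-02,
       -2.00000000e-02, -1.00000000e-02, -5.55111512e-17,  1.00000000e-02,
        2.00000000e-02,  3.00000000e-02,  4.00000000e-02,  5.00000000e-02]))
[[312.56207822 216.2600953 ]] [[323.16893552 235.55888544]]
scene [-0.044 -0.044 -0.044 -0.044 -0.044 -0.044 -0.044 -0.043 -0.043 -0.043
 -0.043 -0.042 -0.042 -0.041 -0.04  -0.04  -0.039 -0.039 -0.038 -0.038
 -0.038 -0.038 -0.037 -0.036 -0.036] (array([ 0,  1,  6,  9, 33, 36, 10,  0,  0,  0,  0,  0,  0,  0,  0]), array([-1.00000000e-01, -9.00000000e-02, -8.00000000e-02, -7.00000000e-02,
       -6.00000000e-02, -5.00000000e-02, -4.00000000e-02, -3.00000000e-02,
       -2.00000000e-02, -1.00000000e-02, -5.55111512e-17,  1.00000000e-02,
        2.00000000e-02,  3.00000000e-02,  4.00000000e-02,  5.00000000e-02]))
[[162.50189439 225.05407636]] [[159.43346048 215.96861456]]
```

Both cameras put the finger ends about 36.5 mm above the reported TCP, which explains closing above the handle. From here on, tip z = reported z + 0.0365. I'll descend accordingly.

```bash
python3 -m jog '[{"dp":[0,0,4],"twist":0,"fingers":1},{"dp":[0,0,8],"twist":0,"fingers":1},{"dp":[0,0,10],"twist":0,"fingers":1},{"dp":[0,0,12],"twist":0,"fingers":1},{"dp":[0,0,13],"twist":0,"fingers":1},{"dp":[0,0,13],"twist":0,"fingers":1},{"dp":[0,0,13],"twist":0,"fingers":0.1},{"dp":[0,0,13],"twist":0,"fingers":0.1}]' 25
python3 -m jog '[{"dp":[0,0,0],"twist":0,"fingers":0.1},{"dp":[0,0,0],"twist":0,"fingers":0.1},{"dp":[0,0,0],"twist":0,"fingers":0.1},{"dp":[0,0,0],"twist":0,"fingers":0.1},{"dp":[0,0,0],"twist":0,"fingers":0.1},{"dp":[0,0,0],"twist":0,"fingers":0.1},{"dp":[0,0,0],"twist":0,"fingers":0.1}]' 25
```

```text
time_s: 6.58
tool_pos: [0.6382, -0.2465, 0.0855]
tool_rot: [179.9, 0.0, 92.3]
force: [-0.9, 0.0, -0.3]
grip_width: 0.0743
grasp_force: 0.0
time_s: 7.45
tool_pos: [0.6368, -0.2462, 0.0844]
tool_rot: [-179.9, -0.0, 92.3]
force: [-2.5, 0.4, 2.2]
grip_width: 0.0188
grasp_force: 25.0
```

```bash
python3 -m jog '[{"dp":[-2.1,-0.9,0],"twist":0,"fingers":0.1},{"dp":[-3.5,-2.8,0],"twist":0,"fingers":0.1},{"dp":[-3.9,-5.1,0],"twist":0,"fingers":0.1},{"dp":[-3.2,-7.2,0],"twist":0,"fingers":0.1},{"dp":[-1.5,-8.8,0],"twist":0,"fingers":0.1},{"dp":[0.7,-9.5,0],"twist":0,"fingers":0.1},{"dp":[3.0,-9.0,0],"twist":0,"fingers":0.1},{"dp":[4.8,-7.5,0],"twist":0,"fingers":0.1}]' 25
python3 - <<'E'
from h import *
W=np.array([.5903,-.2391]);o=env.get_obs();p=o['tool_pos'];d=p[:2]-W
a=np.degrees(np.arctan2(d[1],d[0]));print(np.hypot(*d),2.35-a,o['force'],o['grip_width'],p,o['tool_rot'])
E
```

```text
time_s: 8.45
tool_pos: [0.5585, -0.2025, 0.0843]
tool_rot: [-179.9, 0.0, 92.2]
force: [0.9, -5.8, -3.4]
grip_width: 0.0188
grasp_force: 25.0
0.04844736771755175 -128.6715164656571 [ 0.90930813 -5.82186713 -3.4380212 ] 0.018792483807101912 [ 0.55850194 -0.20254825  0.0843477 ] [-1.79867539e+02  3.21638334e-02  9.22185489e+01]
```

```bash
python3 -m jog '[{"dp":[0.9,2.1,0],"twist":0,"fingers":0.1},{"dp":[0.7,4.4,0],"twist":0,"fingers":0.1},{"dp":[-0.6,6.4,0],"twist":0,"fingers":0.1},{"dp":[-2.6,7.5,0],"twist":0,"fingers":0.1},{"dp":[-4.9,7.5,0],"twist":0,"fingers":0.1},{"dp":[-7.0,6.5,0],"twist":0,"fingers":0.1},{"dp":[-8.3,4.6,0],"twist":0,"fingers":0.1},{"dp":[-8.6,2.3,0],"twist":0,"fingers":0.1}]' 25
python3 -m jog '[{"dp":[0.8,-2.2,0],"twist":0,"fingers":0.1},{"dp":[2.5,-3.7,0],"twist":0,"fingers":0.1},{"dp":[4.8,-4.3,0],"twist":0,"fingers":0.1},{"dp":[4.8,-4.3,0],"twist":0,"fingers":0.1},{"dp":[4.8,-4.3,0],"twist":0,"fingers":0.1}]' 25
python3 - <<'E'
from h import *
W=np.array([.5903,-.2391]);o=env.get_obs();p=o['tool_pos'];d=p[:2]-W
a=np.degrees(np.arctan2(d[1],d[0]));print(np.hypot(*d),2.35-a,o['force'],o['grip_width'],p,o['tool_rot'])
b=np.radians(182.35);print(totool(np.r_[W+.048*np.array([np.cos(b),np.sin(b)])-p[:2],0]))
E
```

```text
time_s: 9.45
tool_pos: [0.5874, -0.2879, 0.0843]
tool_rot: [179.8, 0.1, 92.3]
force: [3.5, 3.1, 2.3]
grip_width: 0.0191
grasp_force: 25.0
time_s: 10.07
tool_pos: [0.5412, -0.2404, 0.0843]
tool_rot: [-179.9, -0.0, 92.3]
force: [-1.5, 2.1, 1.8]
grip_width: 0.0186
grasp_force: 25.0
0.04912841511388261 180.88417420504686 [-1.49298962  2.13495452  1.79081371] 0.018563159274746922 [ 0.54118766 -0.24035674  0.08426674] [-1.79924331e+02 -3.32338175e-02  9.23449336e+01]
[-0.08  0.11 -0.  ]
```

```bash
python3 -m jog '[{"dp":[0,0.1,0],"twist":0,"fingers":0.1},{"dp":[0,0.1,0],"twist":0,"fingers":0.6},{"dp":[0,0.1,0],"twist":0,"fingers":0.6},{"dp":[0,0.1,0],"twist":0,"fingers":0.6},{"dp":[0,0.1,-3],"twist":0,"fingers":1},{"dp":[0,0.1,-8],"twist":0,"fingers":1},{"dp":[8,0,-13],"twist":0,"fingers":1},{"dp":[13,-5,-13],"twist":0,"fingers":1}]' 25
python3 - <<'E'
from h import *
cc={n:cam(n) for n in('top','scene','wrist')}
print(env.get_obs()['tool_pos'])
for n,c in cc.items():
    P=cloud(c); x,y,z=P[...,0],P[...,1],P[...,2]; H=hsv(c); h,s,v=[H[...,i] for i in range(3)]
    for nm,m in dict(crank=(np.hypot(x-.59,y+.239)<.075)&(z>.145)&(z<.16),
      wood=((h<14)|(h>175))&(s>110)&(v>30)&(x>.3)&(x<.55)&(y>-.17)&(y<.15)&(z>.033)&(z<.041),
      blade=(x>.3)&(x<.53)&(y>-.2)&(y<.15)&(s<80)&(v>60)&(z>.006)&(z<.03),
      tray=(x>.25)&(x<.62)&(y>.12)&(y<.42)&(s<80)&(z<.03)&(z>-.01)).items():
        try: print(n,nm,rect(P,m))
        except Exception as e: print(n,nm,'none')
cv2.imwrite('pics/w4.png',cc['wrist']['pixels'])
E
```

```text
time_s: 11.08
tool_pos: [0.5071, -0.136, 0.2111]
tool_rot: [179.7, 0.1, 92.3]
force: [0.4, 1.3, 0.2]
grip_width: 0.0805
grasp_force: 0.0
[ 0.50492694 -0.13413577  0.20994367]
top crank none
top wood (array([437.5, -25.5]), array([78.6, 35.1]), 83.4, np.float64(0.0364), 253)
top blade (array([429.5, -90.4]), array([16.3, 41. ]), 1.0, np.float64(0.0169), 64)
top tray (array([484.5, 240. ]), array([217.7, 137.3]), 21.1, np.float64(0.0055), 2787)
scene crank (array([ 544.3, -240.7]), array([17.4, 15.8]), 89.7, np.float64(0.1519), 35)
scene wood (array([441.7, -25.1]), array([78.5, 37.1]), 84.7, np.float64(0.0362), 246)
scene blade (array([ 429.5, -109.2]), array([82.9, 19.1]), 81.6, np.float64(0.0143), 155)
scene tray (array([474.6, 239.4]), array([230.3, 147.1]), 20.9, np.float64(0.0065), 3223)
wrist crank (array([ 540.7, -243.5]), array([17.2, 17.8]), 61.7, np.float64(0.1528), 180)
wrist wood (array([437.8, -28.4]), array([79.3, 35.1]), 83.0, np.float64(0.0363), 1654)
wrist blade (array([ 427.7, -112.5]), array([87. , 14.3]), 83.2, np.float64(0.0153), 588)
wrist tray none
```

View pics/w4.png

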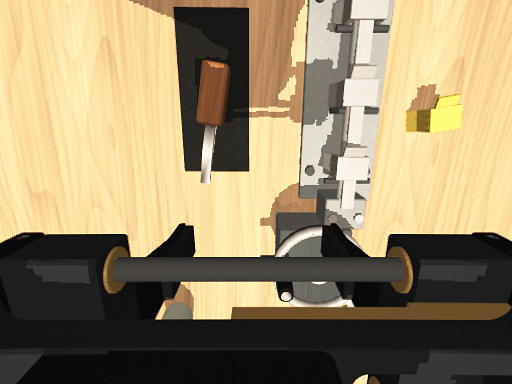

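Crank sits at about (543,-241) mm, which is right. The tray has been knocked to about (482,240) mm. The wedge handle is at (439,-26.5) mm, in this picture at (212,92), with its long axis at 83.5°. Heading for the wedge.

```bash
python3 - <<'E'
from h import *
o=env.get_obs();print(o['tool_pos'],o['tool_rot'],totool(np.array([.439,-.0265,.10])-o['tool_pos']))
E
```

```text
[ 0.50492694 -0.13413577  0.20994367] [ 1.79806271e+02 -1.34912478e-01  9.26715134e+01] [11.03 -6.12 11.  ]
```

```bash
python3 -m jog '[{"dp":[11,-6.1,4],"twist":8.9,"fingers":1},{"dp":[11,-6.1,8],"twist":8.9,"fingers":1},{"dp":[11,-6.1,11],"twist":8.9,"fingers":1},{"dp":[11,-6.1,11],"twist":8.9,"fingers":1},{"dp":[11,-6.1,11],"twist":8.9,"fingers":1},{"dp":[11,-6.1,11],"twist":8.9,"fingers":1}]' 25
python3 - <<'E'
from h import *
o=env.get_obs();print(o['qpos'].round(),totool(np.array([.439,-.0265,-.029])-o['tool_pos']))
E
```

```text
time_s: 11.98
tool_pos: [0.4417, -0.0311, 0.1008]
tool_rot: [179.8, -0.0, 83.3]
force: [0.1, 0.6, -0.4]
grip_width: 0.0873
grasp_force: 0.0
[-32.  -5.  31. 118.   3.  66.  -9.] [ 0.42 -0.38 12.98]
```

```bash
python3 -m jog '[{"dp":[0.4,-0.3,3],"twist":0,"fingers":1},{"dp":[0.4,-0.3,6],"twist":0,"fingers":1},{"dp":[0.4,-0.3,8],"twist":0,"fingers":1},{"dp":[0.4,-0.3,10],"twist":0,"fingers":1},{"dp":[0.4,-0.3,11],"twist":0,"fingers":1},{"dp":[0.4,-0.3,11],"twist":0,"fingers":1},{"dp":[0.4,-0.3,11],"twist":0,"fingers":1}]' 25
python3 - <<'E'
from h import *
o=env.get_obs();print(o['qpos'].round(),totool(np.array([.439,-.0265,-.029])-o['tool_pos']))
R=Ro.from_euler('xyz',o['tool_rot'],degrees=True).as_matrix();t=o['tool_pos']
c=cam('wrist');P=cloud(c);q=(P-t)@R;x,y,z=q[...,0],q[...,1],q[...,2]
m=(abs(x)<.02)&(abs(y)>.03)&(abs(y)<.07)&(z<-.028)&(z>-.1);print(np.sort(z[m])[-20::4])
H=hsv(c);h,s,v=[H[...,i] for i in range(3)];X=P[...,0]
print(rect(P,((h<14)|(h>175))&(s>110)&(P[...,2]>.033)&(P[...,2]<.041)&(X>.3)&(X<.55)&(abs(P[...,1])<.15)))
E
```

```text
time_s: 12.85
tool_pos: [0.4378, -0.0255, -0.0103]
tool_rot: [179.9, -0.0, 83.4]
force: [0.0, 0.1, 0.4]
grip_width: 0.0868
grasp_force: 0.0
[-31.   4.  32. 125.  -3.  51.  -4.] [-0.09  0.13  1.87]
[-0.03759863 -0.03744921 -0.03735212 -0.03717569 -0.03671908]
(array([439.8, -12.5]), array([48.4, 35.2]), 83.3, np.float64(0.0362), 3898)
```

```bash
python3 -m jog '[{"dp":[0,0.1,1],"twist":0,"fingers":1},{"dp":[0,0.1,1.8],"twist":0,"fingers":1},{"dp":[0,0.1,1.8],"twist":0,"fingers":1},{"dp":[0,0.1,1.8],"twist":0,"fingers":0.3},{"dp":[0,0.1,1.8],"twist":0,"fingers":0.3},{"dp":[0,0.1,1.8],"twist":0,"fingers":0.3},{"dp":[0,0.1,1.8],"twist":0,"fingers":0.3},{"dp":[0,0.1,1.8],"twist":0,"fingers":0.3}]' 30
python3 -m jog '[{"dp":[0,0,0],"twist":0,"fingers":0.3},{"dp":[0,0,0],"twist":0,"fingers":0.3},{"dp":[0,0,0],"twist":0,"fingers":0.3}]' 60
```

```text
time_s: 13.9
tool_pos: [0.4377, -0.0254, -0.0291]
tool_rot: [180.0, -0.0, 83.4]
force: [0.1, 0.0, 0.8]
grip_width: 0.0451
grasp_force: 0.0
time_s: 14.28
tool_pos: [0.4379, -0.0254, -0.0292]
tool_rot: [180.0, -0.0, 83.4]
force: [0.1, 0.6, 0.2]
grip_width: 0.0353
grasp_force: 60.0
```

```bash
python3 -m jog '[{"dp":[0,0,-5],"twist":0,"fingers":0.3},{"dp":[0,0,-11],"twist":0,"fingers":0.3},{"dp":[6,3,-15],"twist":-3,"fingers":0.3},{"dp":[12,6,-15],"twist":-6,"fingers":0.3},{"dp":[18,9,-15],"twist":-9,"fingers":0.3},{"dp":[24,12,-15],"twist":-9,"fingers":0.3},{"dp":[28.6,14,-15],"twist":-9,"fingers":0.3},{"dp":[28.6,14,-15],"twist":-9,"fingers":0.3}]' 60
python3 -m jog '[{"dp":[0,0,0],"twist":0,"fingers":0.3},{"dp":[0,0,0],"twist":0,"fingers":0.3},{"dp":[0,0,0],"twist":0,"fingers":0.3}]' 60
python3 - <<'E'
from h import *
o=env.get_obs();R=Ro.from_euler('xyz',o['tool_rot'],degrees=True).as_matrix();t=o['tool_pos'];print(t,o['tool_rot'])
for n in('wrist','scene','top'):
    c=cam(n);P=cloud(c);q=(P-t)@R;x,y,z=q[...,0],q[...,1],q[...,2];H=hsv(c)
    m=(x<-.02)&(x>-.16)&(abs(y)<.05)&(z<-.02)&(z>-.08)
    if m.sum()<20: print(n,'none');continue
    print(n,m.sum(),'tip x',np.percentile(x[m],[0,1,99]).round(4))
    for a,b in((-.13,-.11),(-.11,-.09),(-.08,-.05),(-.04,-.02)):
        k=m&(x>a)&(x<b);print((a,b),k.sum(),np.percentile(y[k],[3,50,97]).round(4),np.percentile(z[k],[5,50,95]).round(4)) if k.sum() else 0
    if n=='wrist': cv2.imwrite('pics/w5.png',c['pixels'])
E
```

```text
time_s: 15.28
tool_pos: [0.6087, 0.2483, 0.1185]
tool_rot: [-179.9, -0.0, 92.8]
force: [-0.1, -0.7, -2.6]
grip_width: 0.0359
grasp_force: 60.0
time_s: 15.65
tool_pos: [0.6093, 0.2406, 0.1213]
tool_rot: [180.0, 0.0, 92.3]
force: [0.7, 0.2, -2.2]
grip_width: 0.0355
grasp_force: 60.0
[0.60925511 0.2406085  0.1212535 ] [1.79993261e+02 2.44712659e-03 9.22990976e+01]
wrist 1073 tip x [-0.0356 -0.033  -0.0201]
(-0.04, -0.02) 1073 [-0.017  -0.0007  0.0161] [-0.0664 -0.0654 -0.0632]
scene 474 tip x [-0.1296 -0.1272 -0.0223]
(-0.13, -0.11) 49 [-0.0071  0.0019  0.0081] [-0.0401 -0.0357 -0.0328]
(-0.11, -0.09) 66 [-0.0063  0.0037  0.0089] [-0.0453 -0.0408 -0.0329]
(-0.08, -0.05) 108 [-0.0052  0.005   0.0093] [-0.0495 -0.0463 -0.035 ]
(-0.04, -0.02) 168 [-0.0131  0.011   0.0201] [-0.0676 -0.0623 -0.0401]
top 308 tip x [-0.1292 -0.1286 -0.0204]
(-0.13, -0.11) 36 [-0.007  -0.0009  0.0051] [-0.0401 -0.0366 -0.0324]
(-0.11, -0.09) 43 [-0.008  -0.0015  0.0047] [-0.0455 -0.042  -0.0348]
(-0.08, -0.05) 63 [-0.0079 -0.0022  0.005 ] [-0.0503 -0.047  -0.0385]
(-0.04, -0.02) 122 [-0.0188 -0.0034  0.0145] [-0.0682 -0.0642 -0.0432]
```

View pics/w5.png

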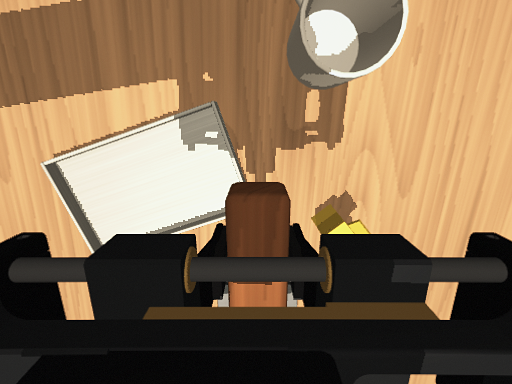

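The picture shows the wedge held by its handle at (258,235), with the mug at (350,40) and the tray at (145,170). It sits straight in the gripper. Next I lower it toward the strip.

```bash
python3 -m jog '[{"dp":[0,0.1,3],"twist":0,"fingers":0.3},{"dp":[0,0.1,6],"twist":0,"fingers":0.3},{"dp":[0,0.1,7.4],"twist":0,"fingers":0.3},{"dp":[0,0.1,7.4],"twist":0,"fingers":0.3},{"dp":[0,0.1,7.4],"twist":0,"fingers":0.3}]' 60
python3 -m jog '[{"dp":[0,0,0.2],"twist":0,"fingers":0.3},{"dp":[0,0,0.2],"twist":0,"fingers":0.3},{"dp":[0,0,0.3],"twist":0,"fingers":0.3},{"dp":[0,0,0.4],"twist":0,"fingers":0.3},{"dp":[0,0,0.5],"twist":0,"fingers":0.3},{"dp":[0,0,0.5],"twist":0,"fingers":0.3}]' 60
python3 - <<'E'
from h import *
o=env.get_obs();print(o['tool_pos'],o['tool_rot'],o['wrist_torque'])
O=np.array([.621,-.0125]);a=np.radians(2.35);R=np.array([[np.cos(a),-np.sin(a)],[np.sin(a),np.cos(a)]]);print('fixt',R.T@(o['tool_pos'][:2]-O))
c=cam('scene');P=cloud(c);q=(P[...,:2]-O)@R;x,y,z=q[...,0],q[...,1],P[...,2]
for yc in(85,-5,-95):
    k=(abs(x)<.018)&(abs(y-yc/1000)<.012);print(yc,'crown z',np.median(z[k]))
    k=(abs(x)<.022)&(abs(y-yc/1000)<.04)&(z>.0745);print(' y range',np.percentile(y[k],[1,99]),'x',np.percentile(x[k],[2,98]))
i=c['pixels'][190:270,200:340];cv2.imwrite('pics/s6.png',cv2.resize(i,None,fx=5.5,fy=5.5,interpolation=cv2.INTER_CUBIC))
E
```

```text
time_s: 16.42
tool_pos: [0.6115, 0.243, 0.0483]
tool_rot: [179.9, -0.1, 92.4]
force: [-0.1, 0.8, -2.1]
grip_width: 0.0357
grasp_force: 60.0
time_s: 17.18
tool_pos: [0.6103, 0.2427, 0.0416]
tool_rot: [-180.0, 0.0, 92.4]
force: [0.7, -0.4, -1.4]
grip_width: 0.0355
grasp_force: 60.0
[0.61027687 0.24269378 0.04163168] [-1.79987310e+02  6.13198514e-03  9.24482131e+01] [-0.04712099  0.07828448  0.03982981]
fixt [-2.50210071e-04  2.55418846e-01]
85 crown z 0.07664854335867637
 y range [0.05540894 0.11252453] x [-0.01914445  0.01899765]
-5 crown z 0.07673938726796675
 y range [-0.03817405  0.02381732] x [-0.01971246  0.01920666]
-95 crown z 0.07748104851405199
 y range [-0.12164027 -0.06828697] x [-0.01965687  0.01912051]
```

View pics/s6.png

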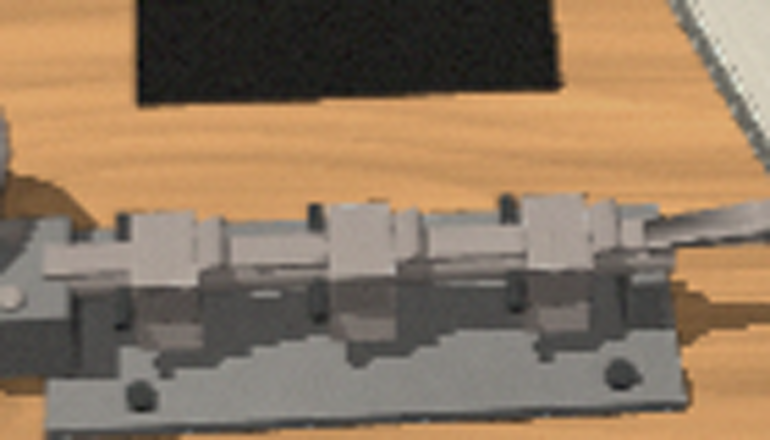

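The crop shows the three clips at (163,235), (360,235) and (555,230), and the blade tip at (650,232) just over the strip's end. Next I press down lightly to feel the strip.

```bash
python3 -m jog '[{"dp":[0,0,0.1],"twist":0,"fingers":0.3},{"dp":[0,0,0.1],"twist":0,"fingers":0.3},{"dp":[0,0,0.1],"twist":0,"fingers":0.3}]' 60
python3 -m jog '[{"dp":[0,0,0.1],"twist":0,"fingers":0.3},{"dp":[0,0,0.1],"twist":0,"fingers":0.3},{"dp":[0,0,0.1],"twist":0,"fingers":0.3}]' 60
python3 -m jog '[{"dp":[0,0,0.1],"twist":0,"fingers":0.3},{"dp":[0,0,0.1],"twist":0,"fingers":0.3},{"dp":[0,0,0.1],"twist":0,"fingers":0.3}]' 60
```

```text
time_s: 17.6
tool_pos: [0.6104, 0.2427, 0.0408]
tool_rot: [180.0, -0.0, 92.4]
force: [-0.0, 0.6, -1.9]
grip_width: 0.0354
grasp_force: 60.0
time_s: 17.98
tool_pos: [0.6105, 0.2429, 0.0401]
tool_rot: [180.0, -0.0, 92.5]
force: [0.0, -0.0, -1.1]
grip_width: 0.0359
grasp_force: 60.0
time_s: 18.35
tool_pos: [0.6106, 0.243, 0.0392]
tool_rot: [180.0, -0.0, 92.5]
force: [-0.6, 0.7, 2.4]
grip_width: 0.0356
grasp_force: 60.0
```

```bash
python3 -m jog '[{"dp":[-1,0,-0.05],"twist":0,"fingers":0.3},{"dp":[-2,0,-0.05],"twist":0,"fingers":0.3},{"dp":[-2.5,0,-0.05],"twist":0,"fingers":0.3},{"dp":[-3,0,-0.05],"twist":0,"fingers":0.3},{"dp":[-3.5,0,-0.05],"twist":0,"fingers":0.3},{"dp":[-4,0,-0.05],"twist":0,"fingers":0.3},{"dp":[-4.3,0,-0.05],"twist":0,"fingers":0.3},{"dp":[-4.3,0,-0.05],"twist":0,"fingers":0.3}]' 60
python3 -m jog '[{"dp":[-0.3,0,0],"twist":0,"fingers":0.3},{"dp":[-0.6,0,0],"twist":0,"fingers":0.3},{"dp":[-0.9,0,0],"twist":0,"fingers":0.3},{"dp":[-1.2,0,0],"twist":0,"fingers":0.3},{"dp":[-1.4,0,0],"twist":0,"fingers":0.3},{"dp":[-1.6,0,0],"twist":0,"fingers":0.3},{"dp":[-1.6,0,0],"twist":0,"fingers":0.3}]' 60
cat >> h.py <<'E'
O=np.array([.621,-.0125]);_a=np.radians(2.35);RF=np.array([[np.cos(_a),-np.sin(_a)],[np.sin(_a),np.cos(_a)]])
def fx(P): q=P.copy(); q[...,:2]=(P[...,:2]-O)@RF; return q
def clips(c,ys=(85,-5,-95)):
    q=fx(cloud(c));x,y,z=[q[...,i] for i in range(3)]
    for yc in ys:
        k=(abs(x)<.019)&(abs(y-yc/1000)<.014)&(z>.06)&(z<.15);print(yc,'crown z',np.percentile(z[k],[10,50,90]).round(4),k.sum())
def tf(): 
    o=env.get_obs();print('tool in fixture',fx(o['tool_pos']).round(4),'rot',o['tool_rot'].round(1),'F',o['force'].round(1))
E
python3 -c "
from h import *
tf();clips(cam('scene'))"
```

```text
time_s: 19.35
tool_pos: [0.6122, 0.207, 0.0405]
tool_rot: [179.9, -0.5, 92.7]
force: [-0.2, 12.3, 4.3]
grip_width: 0.036
grasp_force: 60.0
time_s: 20.23
tool_pos: [0.613, 0.1913, 0.0405]
tool_rot: [179.9, -0.5, 92.7]
force: [-0.2, 12.5, 4.9]
grip_width: 0.0357
grasp_force: 60.0
tool in fixture [0.0003 0.2039 0.0405] rot [179.9  -0.5  92.7] F [-0.2 12.5  4.9]
85 crown z [0.0719 0.0826 0.0868] 180
-5 crown z [0.0716 0.0778 0.0801] 163
-95 crown z [0.0704 0.0773 0.0801] 174
```

```bash
python3 -m jog '[{"dp":[-0.4,0,0],"twist":0,"fingers":0.3},{"dp":[-0.8,0,0],"twist":0,"fingers":0.3},{"dp":[-1.2,0,0],"twist":0,"fingers":0.3},{"dp":[-1.6,0,0],"twist":0,"fingers":0.3},{"dp":[-1.6,0,0],"twist":0,"fingers":0.3}]' 60
python3 -c "
from h import *
tf();clips(cam('scene'))"
```

```text
time_s: 20.9
tool_pos: [0.614, 0.1716, 0.0404]
tool_rot: [179.9, -0.3, 92.6]
force: [0.6, 7.0, 5.1]
grip_width: 0.0353
grasp_force: 60.0
tool in fixture [0.0006 0.1843 0.0404] rot [179.9  -0.3  92.6] F [0.6 7.  5.1]
85 crown z [0.0742 0.0877 0.093 ] 182
-5 crown z [0.068  0.0773 0.0802] 178
-95 crown z [0.0729 0.0777 0.0797] 173
```

```bash
python3 -m jog '[{"dp":[-0.6,0,0],"twist":0,"fingers":0.3},{"dp":[-1.2,0,0],"twist":0,"fingers":0.3},{"dp":[-1.8,0,0],"twist":0,"fingers":0.3},{"dp":[-2.2,0,0],"twist":0,"fingers":0.3},{"dp":[-2.6,0,0],"twist":0,"fingers":0.3},{"dp":[-2.6,0,0],"twist":0,"fingers":0.3},{"dp":[-2.6,0,0],"twist":0,"fingers":0.3}]' 60
python3 -c "
from h import *
tf();c=cam('scene');clips(c)
i=c['pixels'][180:270,200:340];cv2.imwrite('pics/s7.png',cv2.resize(i,None,fx=5.5,fy=5.5,interpolation=cv2.INTER_CUBIC))"
```

```text
time_s: 21.82
tool_pos: [0.6153, 0.1438, 0.0404]
tool_rot: [179.9, -0.2, 92.5]
force: [0.4, 4.5, 5.2]
grip_width: 0.0356
grasp_force: 60.0
tool in fixture [0.0008 0.1564 0.0404] rot [179.9  -0.2  92.5] F [0.4 4.5 5.2]
85 crown z [0.0787 0.0964 0.1062] 198
-5 crown z [0.0694 0.0775 0.0797] 171
-95 crown z [0.0695 0.0773 0.0799] 177
```

View pics/s7.png

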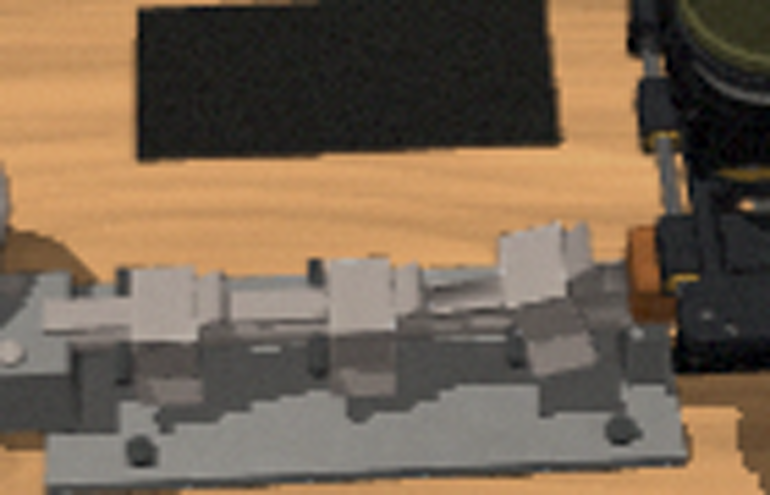

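The crop shows clip 1 popped loose and tilted astride the blade at (535,260), with clips 2 and 3 untouched. I'll go in 8 mm more and then lift.

```bash
python3 -m jog '[{"dp":[-0.4,0,0],"twist":0,"fingers":0.3},{"dp":[-0.8,0,0],"twist":0,"fingers":0.3},{"dp":[-0.8,0,0],"twist":0,"fingers":0.3},{"dp":[-0.8,0,-0.5],"twist":0,"fingers":0.3},{"dp":[-0.8,0,-1],"twist":0,"fingers":0.3},{"dp":[-0.8,0,-1.5],"twist":0,"fingers":0.3},{"dp":[-0.8,0,-2],"twist":0,"fingers":0.3},{"dp":[-0.8,0,-2.5],"twist":0,"fingers":0.3}]' 60
python3 -m jog '[{"dp":[0,0,-1],"twist":0,"fingers":0.3},{"dp":[0,0,-2],"twist":0,"fingers":0.3},{"dp":[0,0,-3],"twist":0,"fingers":0.3},{"dp":[0,0,-4],"twist":0,"fingers":0.3},{"dp":[0,0,-5],"twist":0,"fingers":0.3},{"dp":[0,0,-6],"twist":0,"fingers":0.3},{"dp":[0,0,-6],"twist":0,"fingers":0.3}]' 60
python3 -c "
from h import *
tf();c=cam('scene');d=cam('top')
q=cloud(c);o=env.get_obs();R=Ro.from_euler('xyz',o['tool_rot'],degrees=True).as_matrix();q=(q-o['tool_pos'])@R
x,y,z=[q[...,i] for i in range(3)];k=(x<-.03)&(x>-.13)&(abs(y)<.03)&(z<-.051)&(z>-.09);print(k.sum(),np.percentile(x[k],[2,98]),np.percentile(y[k],[2,98]),np.percentile(z[k],[2,50]))
i=c['pixels'][150:270,180:340];j=d['pixels'][100:190,190:330];cv2.imwrite('pics/s8.png',np.hstack([cv2.resize(i,(400,300)),cv2.resize(j,(400,300))]))"
```

```text
time_s: 22.88
tool_pos: [0.6145, 0.1338, 0.0641]
tool_rot: [-179.9, 0.0, 92.4]
force: [-0.0, 0.2, -8.2]
grip_width: 0.0357
grasp_force: 60.0
time_s: 23.75
tool_pos: [0.6158, 0.1339, 0.1255]
tool_rot: [179.9, -0.0, 92.4]
force: [-0.0, 0.0, -2.8]
grip_width: 0.0354
grasp_force: 60.0
tool in fixture [0.0008 0.1465 0.1255] rot [179.9  -0.   92.4] F [-0.   0.  -2.8]
87 [-0.04545953 -0.0302083 ] [-0.01385185  0.01925751] [-0.0640174  -0.05838542]
```

View pics/s8.png

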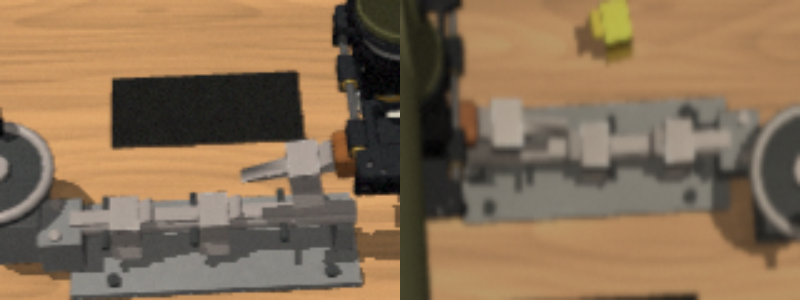

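The picture shows the clip astride the blade at (303,158) left and (505,120) right, clear of the axle. I'll locate it on the blade and re-measure the tray.

```bash
python3 - <<'E'
from h import *
o=env.get_obs();R=Ro.from_euler('xyz',o['tool_rot'],degrees=True).as_matrix()
for n in('scene','top'):
    c=cam(n);P=cloud(c);q=(P-o['tool_pos'])@R;x,y,z=[q[...,i] for i in range(3)]
    k=(x<-.042)&(x>-.13)&(abs(y)<.03)&(abs(y)>.009)&(z<-.04)&(z>-.07);print(n,k.sum(),np.percentile(x[k],[2,98]),np.percentile(y[k],[2,98]),np.median(z[k]))
    h=hsv(c);x,y,z=[P[...,i] for i in range(3)]
    m=(x>.25)&(x<.65)&(y>.1)&(y<.45)&(h[...,1]<80)&(z<.03)&(z>-.01);print('all',rect(P,m),'rim',rect(P,m&(z>.015)),'floor',rect(P,m&(z<.01)))
E
```

```text
scene 116 [-0.08216035 -0.04278045] [-0.01858765  0.02208715] -0.0435987893501935
all (array([482.3, 241.5]), array([215.5, 143.8]), 20.6, np.float64(0.0065), 1924) rim (array([485.4, 235.6]), array([212.1, 131.7]), 20.9, np.float64(0.02), 276) floor (array([477.3, 238.5]), array([201.3, 116.5]), 20.6, np.float64(0.0037), 1418)
top 95 [-0.08191272 -0.0440694 ] [-0.02038666  0.01869388] -0.04315147487243316
all (array([584.7, 117.1]), array([52.5, 31.3]), 1.9, np.float64(0.0119), 120) rim (array([434.5, 149.7]), array([63.1, 13.9]), 6.7, np.float64(0.02), 37) floor (array([426.6, 154.5]), array([35.4, 10. ]), 4.2, np.float64(0.0033), 30)
```

```bash
python3 - <<'E'
from h import *
for n in('scene','top'):
    c=cam(n);P=cloud(c);x,y,z=[P[...,i] for i in range(3)];H=hsv(c)
    m=(x>.45)&(x<.8)&(y>.3)&(y<.6)&(z>.03)&(z<.12)&(H[...,1]<90);print(n,rect(P,m),rect(P,m&(z>.08)))
o=env.get_obs();print(o['tool_pos'],totool(np.array([.5106,.3211,.10])-o['tool_pos']),totool(np.array([.4592,.3016,.10])-o['tool_pos']))
E
```

```text
scene (array([666.4, 393.2]), array([ 77.8, 100.6]), 69.1, np.float64(0.0678), 1124) (array([673.7, 390.3]), array([78.5, 82.3]), 81.2, np.float64(0.0899), 384)
top (array([671.7, 400.7]), array([ 80.9, 106.6]), 9.0, np.float64(0.0685), 589) (array([669.2, 391. ]), array([81.5, 87.4]), 77.0, np.float64(0.0899), 220)
[0.6146939  0.13375795 0.12374879] [19.16 -9.6   2.38] [ 17.43 -14.82   2.38]
```

```bash
python3 -m jog '[{"dp":[1,-0.5,0],"twist":-1,"fingers":0.3},{"dp":[3.5,-1.9,0],"twist":-3.5,"fingers":0.3},{"dp":[6.5,-3.5,0],"twist":-6.5,"fingers":0.3},{"dp":[10,-5.3,0],"twist":-9.5,"fingers":0.3},{"dp":[13,-7,0],"twist":-12.5,"fingers":0.3},{"dp":[16,-8.5,0],"twist":-15.5,"fingers":0.3},{"dp":[18.3,-9.7,0],"twist":-18.4,"fingers":0.3},{"dp":[19,-10.1,0],"twist":-18.4,"fingers":0.3}]' 60
python3 -m jog '[{"dp":[0,0,1],"twist":0,"fingers":0.3},{"dp":[0,0,3],"twist":0,"fingers":0.3},{"dp":[0,0,5],"twist":0,"fingers":0.3},{"dp":[0,0,6.5],"twist":0,"fingers":0.3},{"dp":[0,0,7],"twist":0,"fingers":0.3},{"dp":[0,0,7],"twist":0,"fingers":0.3},{"dp":[0,0,7],"twist":0,"fingers":0.3}]' 60
cat >> h.py <<'E'
def clipon(n='scene',lo=-.08,hi=.02):
    o=env.get_obs();R=Ro.from_euler('xyz',o['tool_rot'],degrees=True).as_matrix();c=cam(n);P=cloud(c);q=(P-o['tool_pos'])@R;x,y,z=[q[...,i] for i in range(3)]
    k=(x<-.042)&(x>-.13)&(abs(y)<.03)&(abs(y)>.009)&(z<-.035)&(z>-.075);print(n,k.sum(),np.percentile(x[k],[2,98]).round(3),np.percentile(y[k],[2,98]).round(3),np.percentile(z[k],[5,50,95]).round(4))
    return c,P
def tray(c,P):
    x,y,z=[P[...,i] for i in range(3)];H=hsv(c)
    m=(x>.25)&(x<.65)&(y>.1)&(y<.45)&(H[...,1]<80)&(z<.026)&(z>-.01);print('tray',rect(P,m),'floor',rect(P,m&(z<.01)))
E
python3 - <<'E'
from h import *
print(env.get_obs()['tool_pos'],env.get_obs()['tool_rot']);c,P=clipon();tray(c,P);d=cam('top')
i=c['pixels'][130:250,300:460];j=d['pixels'][130:250,110:270];cv2.imwrite('pics/s9.png',np.hstack([cv2.resize(i,(400,300)),cv2.resize(j,(400,300))]))
E
```

```text
time_s: 25.05
tool_pos: [0.5044, 0.3219, 0.1242]
tool_rot: [-180.0, -0.0, 111.1]
force: [0.0, -0.6, -3.3]
grip_width: 0.0354
grasp_force: 60.0
time_s: 25.92
tool_pos: [0.5068, 0.3197, 0.0552]
tool_rot: [179.9, -0.0, 110.8]
force: [-0.4, 0.9, -2.5]
grip_width: 0.0356
grasp_force: 60.0
[0.50675996 0.31965326 0.05520044] [ 1.79904729e+02 -2.41496619e-02  1.10835257e+02]
scene 123 [-0.085 -0.045] [-0.017  0.023] [-0.0491 -0.0425 -0.0372]
tray (array([476.4, 239.9]), array([230.6, 147.5]), 20.1, np.float64(0.0067), 2780) floor (array([477.9, 238. ]), array([198.1, 118.2]), 21.1, np.float64(0.0035), 1998)
```

View pics/s9.png

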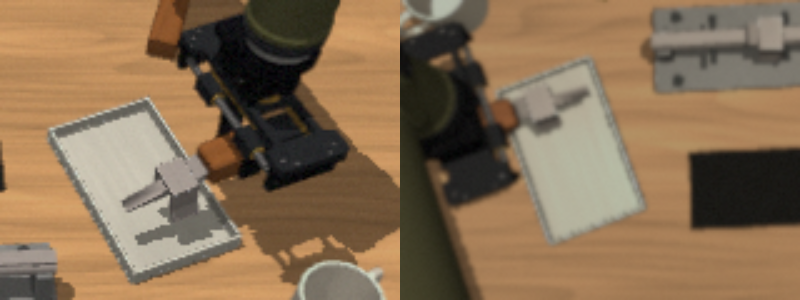

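The clip hangs over the tray's far half, at (180,185) left and (542,105) right. Next I lower it onto its feet and draw the blade out.

```bash
python3 -m jog '[{"dp":[0,0,2],"twist":0,"fingers":0.3},{"dp":[0,0,4],"twist":0,"fingers":0.3},{"dp":[0,0,5],"twist":0,"fingers":0.3},{"dp":[0,0,5.6],"twist":0,"fingers":0.3},{"dp":[0,0,5.9],"twist":0,"fingers":0.3},{"dp":[0,0,5.9],"twist":0,"fingers":0.3},{"dp":[0,0,5.9],"twist":0,"fingers":0.3}]' 60
python3 -c "
from h import *
clipon()"
python3 -m jog '[{"dp":[1,0,0],"twist":0,"fingers":0.3},{"dp":[2.5,0,0],"twist":0,"fingers":0.3},{"dp":[4,0,0],"twist":0,"fingers":0.3},{"dp":[6,0,0],"twist":0,"fingers":0.3},{"dp":[8,0,0],"twist":0,"fingers":0.3},{"dp":[10,0,0],"twist":0,"fingers":0.3},{"dp":[10.5,0,0],"twist":0,"fingers":0.3},{"dp":[10.5,0,-8],"twist":0,"fingers":0.3}]' 60
python3 - <<'E'
from h import *
c=cam('scene');P=cloud(c);tray(c,P);x,y,z=[P[...,i] for i in range(3)]
u=np.array([.935,.355]);v=np.array([-.355,.935]);d=P[...,:2]-[.483,.239];s,w=d@u,d@v
k=(abs(s)<.099)&(abs(w)<.058)&(z>.03)&(z<.07);print(k.sum(),np.percentile(s[k],[2,98]),np.percentile(w[k],[2,98]),np.percentile(z[k],[5,50,95]));print(env.get_obs()['tool_pos'])
E
```

```text
time_s: 26.9
tool_pos: [0.5064, 0.3195, -0.0042]
tool_rot: [179.9, -0.0, 110.8]
force: [0.4, 0.9, -2.2]
grip_width: 0.0354
grasp_force: 60.0
scene 151 [-0.081 -0.044] [-0.018  0.021] [-0.0615 -0.0568 -0.0376]
time_s: 27.95
tool_pos: [0.4634, 0.4157, 0.0523]
tool_rot: [-179.3, 0.2, 111.0]
force: [1.2, 0.6, -1.5]
grip_width: 0.0357
grasp_force: 60.0
tray (array([476.1, 239.4]), array([227.8, 147.2]), 20.9, np.float64(0.0071), 2954) floor (array([478.1, 238.2]), array([198.2, 118. ]), 20.5, np.float64(0.0037), 2078)
253 [0.03193173 0.07137926] [-0.01201324  0.02905309] [0.03483919 0.05202784 0.0571333 ]
[0.46970906 0.42090581 0.06501149]
```

```bash
python3 -m jog '[{"dp":[0,0,-4],"twist":0,"fingers":0.3},{"dp":[0,0,-5],"twist":0,"fingers":0.3},{"dp":[0,0,-5],"twist":0,"fingers":0.3}]' 60
python3 - <<'E'
from h import *
o=env.get_obs();print(o['tool_pos'],o['tool_rot'],totool(np.array([.6142,.1524,.10])-o['tool_pos']))
E
```

```text
time_s: 28.38
tool_pos: [0.4683, 0.4179, 0.1073]
tool_rot: [180.0, -0.0, 110.9]
force: [0.1, -0.4, -3.5]
grip_width: 0.0358
grasp_force: 60.0
[0.46827839 0.4179378  0.10732125] [ 1.79995725e+02 -4.88295605e-02  1.10862450e+02] [-30.01   4.18   0.71]
```

```bash
python3 -m jog '[{"dp":[-5,0.7,-0.5],"twist":3,"fingers":0.3},{"dp":[-10,1.4,-0.5],"twist":7,"fingers":0.3},{"dp":[-15,2.1,-0.5],"twist":11,"fingers":0.3},{"dp":[-20,2.8,-0.5],"twist":15,"fingers":0.3},{"dp":[-25,3.5,-0.5],"twist":18.4,"fingers":0.3},{"dp":[-29,4.1,-0.5],"twist":18.4,"fingers":0.3},{"dp":[-30,4.2,-0.5],"twist":18.4,"fingers":0.3},{"dp":[-30,4.2,-0.5],"twist":18.4,"fingers":0.3}]' 60
python3 -m jog '[{"dp":[0,0,0],"twist":0,"fingers":0.3},{"dp":[0,0,0],"twist":0,"fingers":0.3}]' 60
python3 -c "
from h import *
tf();clips(cam('scene'),(-5,-95))"
```

```text
time_s: 29.38
tool_pos: [0.6137, 0.1517, 0.1109]
tool_rot: [-179.8, 0.0, 92.4]
force: [0.1, 0.7, -2.1]
grip_width: 0.0356
grasp_force: 60.0
time_s: 29.62
tool_pos: [0.6139, 0.1542, 0.1125]
tool_rot: [-180.0, -0.0, 92.6]
force: [-0.3, -0.6, -1.5]
grip_width: 0.0359
grasp_force: 60.0
tool in fixture [-0.0003  0.1668  0.1125] rot [-180.    -0.    92.6] F [-0.3 -0.6 -1.5]
-5 crown z [0.0708 0.0777 0.0801] 167
-95 crown z [0.0741 0.0777 0.0806] 169
```

```bash
python3 -m jog '[{"dp":[0,0,3],"twist":0.2,"fingers":0.3},{"dp":[0,0,5],"twist":0.2,"fingers":0.3},{"dp":[0,0,6.4],"twist":0.2,"fingers":0.3},{"dp":[0,0,7],"twist":0.2,"fingers":0.3},{"dp":[0,0,7],"twist":0.2,"fingers":0.3},{"dp":[0,0,7],"twist":0.2,"fingers":0.3},{"dp":[0,0,7],"twist":0.2,"fingers":0.3}]' 60
python3 -m jog '[{"dp":[0,0,0.1],"twist":0,"fingers":0.3},{"dp":[0,0,0.15],"twist":0,"fingers":0.3},{"dp":[0,0,0.2],"twist":0,"fingers":0.3},{"dp":[0,0,0.2],"twist":0,"fingers":0.3},{"dp":[0,0,0.2],"twist":0,"fingers":0.3}]' 60
```

```text
time_s: 30.55
tool_pos: [0.6154, 0.1522, 0.0435]
tool_rot: [179.9, -0.0, 92.3]
force: [0.4, 1.5, 1.1]
grip_width: 0.0357
grasp_force: 60.0
time_s: 31.18
tool_pos: [0.6151, 0.1525, 0.0412]
tool_rot: [179.9, -0.0, 92.3]
force: [0.7, 2.5, 4.2]
grip_width: 0.0355
grasp_force: 60.0
```

```bash
python3 -m jog '[{"dp":[-1,0,0],"twist":0,"fingers":0.3},{"dp":[-2,0,0],"twist":0,"fingers":0.3},{"dp":[-2.6,0,0],"twist":0,"fingers":0.3},{"dp":[-3.2,0,0],"twist":0,"fingers":0.3},{"dp":[-3.8,0,0],"twist":0,"fingers":0.3},{"dp":[-4.4,0,0],"twist":0,"fingers":0.3},{"dp":[-5,0,0],"twist":0,"fingers":0.3},{"dp":[-5.4,0,0],"twist":0,"fingers":0.3}]' 60
python3 -m jog '[{"dp":[-0.6,0,0],"twist":0,"fingers":0.3},{"dp":[-1.2,0,0],"twist":0,"fingers":0.3},{"dp":[-1.8,0,0],"twist":0,"fingers":0.3},{"dp":[-2.4,0,0],"twist":0,"fingers":0.3},{"dp":[-3,0,0],"twist":0,"fingers":0.3},{"dp":[-3,0,0],"twist":0,"fingers":0.3}]' 60
python3 -c "
from h import *
tf();clips(cam('scene'),(-5,-95))"
```

```text
time_s: 32.17
tool_pos: [0.6168, 0.1049, 0.0414]
tool_rot: [179.9, -0.5, 92.5]
force: [0.1, 13.4, 4.9]
grip_width: 0.0353
grasp_force: 60.0
time_s: 32.92
tool_pos: [0.6179, 0.0695, 0.0409]
tool_rot: [180.0, -0.1, 92.3]
force: [-0.5, 3.2, 3.8]
grip_width: 0.0359
grasp_force: 60.0
tool in fixture [0.0003 0.082  0.0409] rot [ 1.80e+02 -1.00e-01  9.23e+01] F [-0.5  3.2  3.8]
-5 crown z [0.0793 0.0932 0.1044] 180
-95 crown z [0.0709 0.0776 0.08  ] 173
```

```bash
python3 -m jog '[{"dp":[-0.6,0,0],"twist":0,"fingers":0.3},{"dp":[-1.2,0,0],"twist":0,"fingers":0.3},{"dp":[-1.8,0,0],"twist":0,"fingers":0.3},{"dp":[-2.3,0,0],"twist":0,"fingers":0.3},{"dp":[-2.3,0,0],"twist":0,"fingers":0.3},{"dp":[-2.3,0,-0.5],"twist":0,"fingers":0.3},{"dp":[-2.3,0,-1],"twist":0,"fingers":0.3},{"dp":[-2.3,0,-2],"twist":0,"fingers":0.3}]' 60
python3 -m jog '[{"dp":[0,0,-1],"twist":0,"fingers":0.3},{"dp":[0,0,-2],"twist":0,"fingers":0.3},{"dp":[0,0,-3],"twist":0,"fingers":0.3},{"dp":[0,0,-4],"twist":0,"fingers":0.3},{"dp":[0,0,-5],"twist":0,"fingers":0.3},{"dp":[0,0,-6],"twist":0,"fingers":0.3},{"dp":[0,0,-6.5],"twist":0,"fingers":0.3},{"dp":[0,0,-6.5],"twist":0,"fingers":0.3}]' 60
python3 -c "
from h import *
tf();c,P=clipon();clipon('top');clips(c,(-95,));tray(c,P);x,y,z=[P[...,i] for i in range(3)]
u=np.array([.935,.355]);v=np.array([-.355,.935]);d=P[...,:2]-[.483,.239];s,w=d@u,d@v
k=(abs(s)<.099)&(abs(w)<.058)&(z>.03)&(z<.07);print(np.percentile(s[k],[2,98]),np.percentile(w[k],[2,98]))
p=env.get_obs()['tool_pos'];print(p,totool(np.array([.4592,.3016,.11])-p))"
```

```text
time_s: 33.98
tool_pos: [0.6167, 0.0459, 0.0591]
tool_rot: [-179.7, -0.1, 92.2]
force: [-0.6, 0.9, -8.9]
grip_width: 0.0354
grasp_force: 60.0
time_s: 34.98
tool_pos: [0.6191, 0.0452, 0.1262]
tool_rot: [180.0, -0.0, 92.2]
force: [0.3, 0.4, -3.4]
grip_width: 0.0355
grasp_force: 60.0
tool in fixture [0.0005 0.0577 0.1262] rot [180.   -0.   92.2] F [ 0.3  0.4 -3.4]
scene 145 [-0.082 -0.044] [-0.02  0.02] [-0.0499 -0.0458 -0.0377]
top 106 [-0.083 -0.044] [-0.022  0.017] [-0.0515 -0.0456 -0.0396]
-95 crown z [0.0742 0.0777 0.0806] 170
tray (array([475.1, 238.7]), array([231.2, 144.7]), 20.7, np.float64(0.007), 2953) floor (array([478.6, 239. ]), array([198.8, 118.9]), 20.8, np.float64(0.0036), 2074)
[0.03150464 0.07178843] [-0.01246944  0.02854277]
[0.61857547 0.0451143  0.12542365] [ 26.25 -14.92   1.55]
```

```bash
python3 -m jog '[{"dp":[2,-1.2,0],"twist":-1,"fingers":0.3},{"dp":[5.5,-3.3,0],"twist":-3.5,"fingers":0.3},{"dp":[9.5,-5.7,0],"twist":-6.5,"fingers":0.3},{"dp":[13.5,-8.1,0],"twist":-9.5,"fingers":0.3},{"dp":[17.5,-10.6,0],"twist":-12.5,"fingers":0.3},{"dp":[21.5,-13,0],"twist":-15.5,"fingers":0.3},{"dp":[24.5,-14.9,0],"twist":-18.5,"fingers":0.3},{"dp":[25.9,-15.7,0],"twist":-18.5,"fingers":0.3}]' 60
python3 -m jog '[{"dp":[0,0,1],"twist":0,"fingers":0.3},{"dp":[0,0,3],"twist":0,"fingers":0.3},{"dp":[0,0,5],"twist":0,"fingers":0.3},{"dp":[0,0,6.5],"twist":0,"fingers":0.3},{"dp":[0,0,7],"twist":0,"fingers":0.3},{"dp":[0,0,7],"twist":0,"fingers":0.3},{"dp":[0,0,7],"twist":0,"fingers":0.3}]' 60
python3 -c "
from h import *
c,P=clipon();tray(c,P)
p=env.get_obs()['tool_pos'];print(p,totool(np.array([.4517,.2988,-.005])-p))"
```

```text
time_s: 36.08
tool_pos: [0.4489, 0.3007, 0.1256]
tool_rot: [-179.9, -0.1, 111.0]
force: [0.7, 0.1, -3.7]
grip_width: 0.0357
grasp_force: 60.0
time_s: 36.95
tool_pos: [0.4526, 0.2981, 0.0566]
tool_rot: [179.9, -0.0, 110.7]
force: [0.8, -0.1, -3.1]
grip_width: 0.0355
grasp_force: 60.0
scene 119 [-0.088 -0.048] [-0.018  0.023] [-0.0502 -0.0451 -0.0375]
tray (array([475.7, 239.5]), array([228.4, 146.1]), 21.1, np.float64(0.0075), 2527) floor (array([478. , 238.8]), array([197.7, 118.3]), 20.8, np.float64(0.0037), 1691)
[0.45245649 0.29818439 0.05661606] [ 0.08 -0.06  6.16]
```

```bash
python3 -m jog '[{"dp":[0,0,2],"twist":0,"fingers":0.3},{"dp":[0,0,4],"twist":0,"fingers":0.3},{"dp":[0,0,5],"twist":0,"fingers":0.3},{"dp":[0,0,5.7],"twist":0,"fingers":0.3},{"dp":[0,0,6],"twist":0,"fingers":0.3},{"dp":[0,0,6],"twist":0,"fingers":0.3},{"dp":[0,0,6],"twist":0,"fingers":0.3}]' 60
python3 -m jog '[{"dp":[1,0,0],"twist":0,"fingers":0.3},{"dp":[2.5,0,0],"twist":0,"fingers":0.3},{"dp":[4,0,0],"twist":0,"fingers":0.3},{"dp":[6,0,0],"twist":0,"fingers":0.3},{"dp":[8,0,0],"twist":0,"fingers":0.3},{"dp":[10,0,0],"twist":0,"fingers":0.3},{"dp":[10.5,0,0],"twist":0,"fingers":0.3},{"dp":[10.5,0,-6],"twist":0,"fingers":0.3}]' 60
python3 -m jog '[{"dp":[0,0,-4],"twist":0,"fingers":0.3},{"dp":[0,0,-6.5],"twist":0,"fingers":0.3},{"dp":[0,0,-6.5],"twist":0,"fingers":0.3},{"dp":[0,0,-6.5],"twist":0,"fingers":0.3}]' 60
cat >> h.py <<'E'
def intray():
    c=cam('scene');P=cloud(c);tray(c,P);x,y,z=[P[...,i] for i in range(3)]
    u=np.array([.935,.355]);v=np.array([-.355,.935]);d=P[...,:2]-[.483,.239];s,w=d@u,d@v
    k=(abs(s)<.11)&(abs(w)<.07)&(z>.03)&(z<.08);n,l,st,_=cv2.connectedComponentsWithStats((k&(z>.045)).astype(np.uint8))
    for i in range(1,n):
        if st[i,4]>15:
            q=l==i;print('clip s',np.percentile(s[q],[2,98]).round(3),'w',np.percentile(w[q],[2,98]).round(3),'z',np.median(z[q]).round(3))
E
python3 -c "
from h import *
intray()
p=env.get_obs()['tool_pos'];t=O+RF@[0,.076];print(p,env.get_obs()['tool_rot'],t,totool(np.r_[t,.12]-p))"
```

```text
time_s: 37.88
tool_pos: [0.4522, 0.2979, -0.0037]
tool_rot: [180.0, -0.0, 110.7]
force: [0.5, 0.2, -2.3]
grip_width: 0.0357
grasp_force: 60.0
time_s: 38.88
tool_pos: [0.41, 0.394, 0.0511]
tool_rot: [-179.4, 0.2, 110.8]
force: [0.3, 0.6, -2.8]
grip_width: 0.0357
grasp_force: 60.0
time_s: 39.38
tool_pos: [0.4134, 0.3955, 0.1189]
tool_rot: [-179.8, 0.0, 110.8]
force: [-0.1, -0.5, -2.7]
grip_width: 0.0357
grasp_force: 60.0
tray (array([476.6, 239.5]), array([227.5, 146.6]), 21.0, np.float64(0.0076), 2699) floor (array([477.5, 239.1]), array([199.3, 118.7]), 20.8, np.float64(0.0037), 1788)
clip s [-0.026  0.013] w [-0.018  0.024] z 0.053
clip s [0.032 0.071] w [-0.012  0.029] z 0.053
[0.41333806 0.3952373  0.11858331] [-1.79816816e+02  6.89519836e-02  1.10755412e+02] [0.61788372 0.06343608] [-38.28   7.37  -0.12]
```

```bash
python3 -m jog '[{"dp":[-5,1,-0.2],"twist":3,"fingers":0.3},{"dp":[-10.5,2,-0.2],"twist":6,"fingers":0.3},{"dp":[-16,3,-0.2],"twist":9,"fingers":0.3},{"dp":[-21.5,4.1,-0.2],"twist":12,"fingers":0.3},{"dp":[-27,5.2,-0.2],"twist":15,"fingers":0.3},{"dp":[-32.5,6.2,-0.2],"twist":18.4,"fingers":0.3},{"dp":[-37,7.1,-0.2],"twist":18.4,"fingers":0.3},{"dp":[-38.3,7.4,-0.2],"twist":18.4,"fingers":0.3}]' 60
python3 -m jog '[{"dp":[0,0,0],"twist":0,"fingers":0.3},{"dp":[0,0,3],"twist":0,"fingers":0.3},{"dp":[0,0,5],"twist":0,"fingers":0.3},{"dp":[0,0,6.5],"twist":0,"fingers":0.3},{"dp":[0,0,7],"twist":0,"fingers":0.3},{"dp":[0,0,7],"twist":0,"fingers":0.3},{"dp":[0,0,7],"twist":0,"fingers":0.3}]' 60
python3 -c "
from h import *
tf();clips(cam('scene'),(-95,))"
```

```text
time_s: 40.42
tool_pos: [0.6197, 0.0592, 0.1209]
tool_rot: [-179.9, 0.2, 92.0]
force: [0.3, 0.8, -1.9]
grip_width: 0.0356
grasp_force: 60.0
time_s: 41.3
tool_pos: [0.6203, 0.0641, 0.0537]
tool_rot: [179.9, -0.0, 92.3]
force: [0.3, 0.9, -2.3]
grip_width: 0.0358
grasp_force: 60.0
tool in fixture [0.0024 0.0765 0.0537] rot [179.9  -0.   92.3] F [ 0.3  0.9 -2.3]
-95 crown z [0.0734 0.0777 0.0804] 174
```

Correct 2 mm sideways and lower onto the strip.

```bash
python3 -m jog '[{"dp":[0,-0.2,0.5],"twist":0,"fingers":0.3},{"dp":[0,-0.2,0.9],"twist":0,"fingers":0.3},{"dp":[0,-0.2,1.1],"twist":0,"fingers":0.3},{"dp":[0,-0.2,1.2],"twist":0,"fingers":0.3},{"dp":[0,-0.2,1.3],"twist":0,"fingers":0.3},{"dp":[0,-0.2,1.3],"twist":0,"fingers":0.3},{"dp":[0,-0.2,1.3],"twist":0,"fingers":0.3}]' 60
python3 -c "
from h import *
tf()"
```

```text
time_s: 42.22
tool_pos: [0.6181, 0.0646, 0.0407]
tool_rot: [179.9, -0.0, 92.4]
force: [-0.1, 3.8, 6.9]
grip_width: 0.0352
grasp_force: 60.0
tool in fixture [0.0003 0.0771 0.0407] rot [179.9  -0.   92.4] F [-0.1  3.8  6.9]
```

```bash
python3 -m jog '[{"dp":[-1,0,0],"twist":0,"fingers":0.3},{"dp":[-2,0,0],"twist":0,"fingers":0.3},{"dp":[-2.6,0,0],"twist":0,"fingers":0.3},{"dp":[-3.2,0,0],"twist":0,"fingers":0.3},{"dp":[-3.8,0,0],"twist":0,"fingers":0.3},{"dp":[-4.4,0,0],"twist":0,"fingers":0.3},{"dp":[-5,0,0],"twist":0,"fingers":0.3},{"dp":[-5.4,0,0],"twist":0,"fingers":0.3}]' 60
python3 -m jog '[{"dp":[-0.6,0,0],"twist":0,"fingers":0.3},{"dp":[-1.2,0,0],"twist":0,"fingers":0.3},{"dp":[-1.8,0,0],"twist":0,"fingers":0.3},{"dp":[-2.4,0,0],"twist":0,"fingers":0.3},{"dp":[-3,0,0],"twist":0,"fingers":0.3},{"dp":[-3,0,0],"twist":0,"fingers":0.3}]' 60
python3 -c "
from h import *
tf();clips(cam('scene'),(-95,))"
```

```text
time_s: 43.22
tool_pos: [0.6206, 0.0183, 0.0408]
tool_rot: [179.9, -0.5, 92.6]
force: [-0.0, 14.5, 7.5]
grip_width: 0.0357
grasp_force: 60.0
time_s: 43.98
tool_pos: [0.6218, -0.0162, 0.0407]
tool_rot: [179.9, -0.2, 92.5]
force: [-0.5, 6.3, 7.4]
grip_width: 0.0353
grasp_force: 60.0
tool in fixture [ 0.0007 -0.0038  0.0407] rot [179.9  -0.2  92.5] F [-0.5  6.3  7.4]
-95 crown z [0.0755 0.0922 0.1034] 175
```

```bash
python3 -m jog '[{"dp":[-0.6,0,0],"twist":0,"fingers":0.3},{"dp":[-1.2,0,0],"twist":0,"fingers":0.3},{"dp":[-1.8,0,0],"twist":0,"fingers":0.3},{"dp":[-2.3,0,0],"twist":0,"fingers":0.3},{"dp":[-2.3,0,0],"twist":0,"fingers":0.3},{"dp":[-2.3,0,-0.5],"twist":0,"fingers":0.3},{"dp":[-2.3,0,-1],"twist":0,"fingers":0.3},{"dp":[-2.3,0,-2],"twist":0,"fingers":0.3}]' 60
python3 -m jog '[{"dp":[0,0,-1],"twist":0,"fingers":0.3},{"dp":[0,0,-2],"twist":0,"fingers":0.3},{"dp":[0,0,-3],"twist":0,"fingers":0.3},{"dp":[0,0,-4],"twist":0,"fingers":0.3},{"dp":[0,0,-5],"twist":0,"fingers":0.3},{"dp":[0,0,-6],"twist":0,"fingers":0.3},{"dp":[0,0,-6.5],"twist":0,"fingers":0.3},{"dp":[0,0,-6.5],"twist":0,"fingers":0.3}]' 60
python3 -c "
from h import *
tf();c,P=clipon();clipon('top');intray()
p=env.get_obs()['tool_pos'];t=np.array([.483,.239])-.065*np.array([.935,.355])+.067*np.array([-.355,.935]);print(t,p,totool(np.r_[t,.11]-p))"
```

```text
time_s: 45.02
tool_pos: [0.6205, -0.0436, 0.0589]
tool_rot: [-179.8, 0.0, 92.3]
force: [-0.2, 0.3, -2.5]
grip_width: 0.0356
grasp_force: 60.0
time_s: 46.02
tool_pos: [0.6221, -0.043, 0.1252]
tool_rot: [180.0, -0.0, 92.3]
force: [-0.5, -0.1, -3.2]
grip_width: 0.0355
grasp_force: 60.0
tool in fixture [-1.000e-04 -3.050e-02  1.252e-01] rot [180.   -0.   92.3] F [-0.5 -0.1 -3.2]
scene 169 [-0.083 -0.044] [-0.018  0.022] [-0.0556 -0.0519 -0.0394]
top 98 [-0.083 -0.052] [-0.02   0.018] [-0.0553 -0.052  -0.0433]
tray (array([475.4, 239. ]), array([228.2, 145.2]), 20.8, np.float64(0.0076), 2706) floor (array([477.1, 238.1]), array([199.4, 118.1]), 21.2, np.float64(0.0037), 1785)
clip s [-0.027  0.013] w [-0.017  0.024] z 0.053
clip s [0.032 0.071] w [-0.012  0.028] z 0.053
[0.39844 0.27857] [ 0.62154058 -0.04291127  0.1243042 ] [ 33.03 -20.97   1.45]
```

```bash
python3 -m jog '[{"dp":[2,-1.3,0],"twist":-1,"fingers":0.3},{"dp":[5.5,-3.5,0],"twist":-3.5,"fingers":0.3},{"dp":[9.5,-6,0],"twist":-6.5,"fingers":0.3},{"dp":[13.5,-8.6,0],"twist":-9.5,"fingers":0.3},{"dp":[17.5,-11.1,0],"twist":-12.5,"fingers":0.3},{"dp":[21.5,-13.6,0],"twist":-15.5,"fingers":0.3},{"dp":[25.5,-16.2,0],"twist":-18.5,"fingers":0.3},{"dp":[29,-18.4,0],"twist":-18.5,"fingers":0.3}]' 60
python3 -c "
from h import *
p=env.get_obs()['tool_pos'];print(p,totool(np.array([.3984,.2786,.057])-p))"
```

```text
time_s: 47.18
tool_pos: [0.4248, 0.2406, 0.1246]
tool_rot: [-180.0, -0.0, 110.9]
force: [0.2, -0.5, -3.1]
grip_width: 0.0356
grasp_force: 60.0
[0.42480392 0.24058121 0.12462612] [ 4.49 -1.11  6.76]
```

```bash
python3 -m jog '[{"dp":[2,-0.5,0],"twist":0,"fingers":0.3},{"dp":[4,-1,0],"twist":0,"fingers":0.3},{"dp":[4.5,-1.1,2],"twist":0,"fingers":0.3},{"dp":[4.5,-1.1,4],"twist":0,"fingers":0.3},{"dp":[4.5,-1.1,6],"twist":0,"fingers":0.3},{"dp":[4.5,-1.1,6.8],"twist":0,"fingers":0.3},{"dp":[4.5,-1.1,6.8],"twist":0,"fingers":0.3},{"dp":[4.5,-1.1,6.8],"twist":0,"fingers":0.3}]' 60
python3 -c "
from h import *
c,P=clipon();clipon('top');tray(c,P)
p=env.get_obs()['tool_pos'];print(p,totool(np.array([.3984,.2786,-.004])-p),env.get_obs()['tool_rot'])"
```

```text
time_s: 48.18
tool_pos: [0.4005, 0.2778, 0.0576]
tool_rot: [179.9, -0.0, 110.8]
force: [0.8, 0.3, -1.7]
grip_width: 0.0354
grasp_force: 60.0
scene 139 [-0.099 -0.043] [-0.018  0.024] [-0.0565 -0.0515 -0.0381]
top 101 [-0.084 -0.044] [-0.02   0.019] [-0.0569 -0.0525 -0.0429]
tray (array([476. , 239.3]), array([229.9, 146.9]), 20.5, np.float64(0.0075), 2542) floor (array([477.9, 238.4]), array([197.3, 119.1]), 21.3, np.float64(0.0036), 1680)
[0.40047947 0.27781208 0.05763642] [ 0.14 -0.18  6.16] [ 1.79911355e+02 -3.35282883e-02  1.10843446e+02]
```

```bash
python3 -m jog '[{"dp":[0,-0.1,2],"twist":0,"fingers":0.3},{"dp":[0,-0.1,4],"twist":0,"fingers":0.3},{"dp":[0,-0.1,5],"twist":0,"fingers":0.3},{"dp":[0,-0.1,5.7],"twist":0,"fingers":0.3},{"dp":[0,-0.1,6.1],"twist":0,"fingers":0.3},{"dp":[0,-0.1,6.1],"twist":0,"fingers":0.3},{"dp":[0,-0.1,6.1],"twist":0,"fingers":0.3}]' 60
python3 -m jog '[{"dp":[1,0,0],"twist":0,"fingers":0.3},{"dp":[2.5,0,0],"twist":0,"fingers":0.3},{"dp":[4,0,0],"twist":0,"fingers":0.3},{"dp":[6,0,0],"twist":0,"fingers":0.3},{"dp":[8,0,0],"twist":0,"fingers":0.3},{"dp":[10,0,0],"twist":0,"fingers":0.3},{"dp":[10.5,0,0],"twist":0,"fingers":0.3},{"dp":[10.5,0,-5],"twist":0,"fingers":0.3}]' 60
python3 -m jog '[{"dp":[0,0,-4],"twist":0,"fingers":0.3},{"dp":[0,0,-6],"twist":0,"fingers":0.3},{"dp":[0,0,-6],"twist":0,"fingers":0.3},{"dp":[0,0,-6],"twist":0,"fingers":0.3}]' 60
python3 -c "
from h import *
intray()
o=env.get_obs();p=o['tool_pos'];print(p,o['tool_rot'],totool(np.array([.440,-.0264,.08])-p),o['qpos'])"
```

```text
time_s: 49.15
tool_pos: [0.3994, 0.2774, -0.0037]
tool_rot: [179.9, -0.0, 110.8]
force: [-0.1, 0.6, -1.9]
grip_width: 0.0355
grasp_force: 60.0
time_s: 50.15
tool_pos: [0.3586, 0.3724, 0.0425]
tool_rot: [-179.5, 0.3, 110.9]
force: [1.3, 1.5, -2.5]
grip_width: 0.0356
grasp_force: 60.0
time_s: 50.65
tool_pos: [0.3611, 0.3742, 0.1045]
tool_rot: [-179.9, 0.1, 110.8]
force: [-0.3, -0.3, -3.4]
grip_width: 0.0356
grasp_force: 60.0
tray (array([475.8, 239.4]), array([228.6, 145.2]), 20.8, np.float64(0.0081), 2456) floor (array([478.7, 238.4]), array([198. , 116.5]), 21.1, np.float64(0.0038), 1341)
clip s [-0.082 -0.043] w [-0.019  0.023] z 0.053
clip s [-0.027  0.013] w [-0.017  0.025] z 0.053
clip s [0.032 0.071] w [-0.012  0.029] z 0.053
[0.36093035 0.37407715 0.10420661] [-1.79868004e+02  8.81459050e-02  1.10830435e+02] [-40.24  -6.85   2.5 ] [-57.37759617   5.87517456   8.93739254 107.64028735  -0.97367103
  66.71623321 -27.26866793]
```

All three clips stand in the tray. The wedge goes back to the mat, fully on it and aligned.

```bash
python3 -m jog '[{"dp":[-4.5,-0.3,0],"twist":2,"fingers":0.3},{"dp":[-9,-0.7,0],"twist":5,"fingers":0.3},{"dp":[-14,-1.2,0],"twist":8,"fingers":0.3},{"dp":[-19,-1.8,0],"twist":11,"fingers":0.3},{"dp":[-24,-2.6,0],"twist":14,"fingers":0.3},{"dp":[-29,-3.6,0],"twist":18.4,"fingers":0.3},{"dp":[-34,-4.8,0],"twist":18.4,"fingers":0.3},{"dp":[-36,-5.2,0],"twist":18.4,"fingers":0.3}]' 60
python3 -m jog '[{"dp":[0,0,2],"twist":0,"fingers":0.3},{"dp":[0,0,4],"twist":0,"fingers":0.3},{"dp":[0,0,6],"twist":0,"fingers":0.3},{"dp":[0,0,6],"twist":0,"fingers":0.3},{"dp":[0,0,6],"twist":0,"fingers":0.3}]' 60
python3 -c "
from h import *
o=env.get_obs();p=o['tool_pos'];print(p,o['tool_rot'],totool(np.array([.4405,.0195,-.024])-p),o['qpos'])
c=cam('top');P=cloud(c);x,y,z=[P[...,i] for i in range(3)];print(rect(P,(x>.3)&(x<.6)&(y>-.2)&(y<.2)&(z<.01)&(hsv(c)[...,2]<50)))"
```

```text
time_s: 51.7
tool_pos: [0.4402, 0.0165, 0.1046]
tool_rot: [-179.9, 0.1, 92.2]
force: [-0.7, 0.8, -2.6]
grip_width: 0.036
grasp_force: 60.0
time_s: 52.32
tool_pos: [0.4412, 0.0202, 0.0459]
tool_rot: [-180.0, 0.0, 92.4]
force: [-0.3, 0.0, -1.5]
grip_width: 0.0356
grasp_force: 60.0
[0.44115241 0.02015465 0.04590684] [-1.79993905e+02  1.48087771e-02  9.24452743e+01] [-0.06 -0.07  6.99] [-36.72071767  -0.95690566  30.70747701 121.86085475   0.58704039
  58.97023303  -3.87415344]
(array([439.1, -76.8]), array([ 91.3, 109.6]), 1.9, np.float64(0.002), 760)
```

```bash
python3 -m jog '[{"dp":[0,0,3],"twist":0,"fingers":0.3},{"dp":[0,0,5.5],"twist":0,"fingers":0.3},{"dp":[0,0,6.8],"twist":0,"fingers":0.3},{"dp":[0,0,7.2],"twist":0,"fingers":0.3},{"dp":[0,0,7.4],"twist":0,"fingers":0.3},{"dp":[0,0,7.4],"twist":0,"fingers":0.3},{"dp":[0,0,7.4],"twist":0,"fingers":0.3}]' 60
python3 -m jog '[{"dp":[0,0,0.1],"twist":0,"fingers":0.3},{"dp":[0,0,0.1],"twist":0,"fingers":0.3},{"dp":[0,0,0.1],"twist":0,"fingers":0.3}]' 60
```

```text
time_s: 53.25
tool_pos: [0.4417, 0.0204, -0.0277]
tool_rot: [179.9, -0.0, 92.4]
force: [-0.5, 0.1, -2.2]
grip_width: 0.0357
grasp_force: 60.0
time_s: 53.62
tool_pos: [0.4416, 0.0205, -0.0289]
tool_rot: [179.9, -0.0, 92.5]
force: [0.1, 1.1, 1.3]
grip_width: 0.0355
grasp_force: 60.0
```

Contact. Release and rise.

```bash
python3 -m jog '[{"dp":[0,0,0],"twist":0,"fingers":0.6},{"dp":[0,0,0],"twist":0,"fingers":0.9},{"dp":[0,0,0],"twist":0,"fingers":0.9},{"dp":[0,0,0],"twist":0,"fingers":0.9},{"dp":[0,0,-3],"twist":0,"fingers":0.9},{"dp":[0,0,-8],"twist":0,"fingers":0.9},{"dp":[0,0,-14],"twist":0,"fingers":0.9},{"dp":[0,0,-18],"twist":0,"fingers":0.9}]' 20
python3 -m jog '[{"dp":[6,0,-3],"twist":0,"fingers":0.9},{"dp":[12,0,-5],"twist":0,"fingers":0.9},{"dp":[18,0,-5],"twist":0,"fingers":0.9},{"dp":[24,-2,-5],"twist":0,"fingers":0.9},{"dp":[30,-4,-5],"twist":0,"fingers":0.9},{"dp":[35,-4,-5],"twist":0,"fingers":0.9},{"dp":[35,-4,-5],"twist":0,"fingers":0.9},{"dp":[35,-4,-5],"twist":0,"fingers":0.9}]' 20
python3 - <<'E'
from h import *
for n in('top','scene'):
    c=cam(n);P=cloud(c);x,y,z=[P[...,i] for i in range(3)];H=hsv(c);h,s,v=[H[...,i] for i in range(3)]
    print(rect(P,((h<14)|(h>175))&(s>110)&(v>30)&(x>.3)&(x<.55)&(y>-.17)&(y<.15)&(z>.03)&(z<.045)))
    k=(np.hypot(x-.59,y+.239)<.075)&(z>.145)&(z<.16);print('crank',np.median(P[k],axis=0) if k.sum() else None)
    cv2.imwrite(f'pics/end_{n}.png',cv2.resize(c['pixels'],(640,480))) 
a=cv2.imread('pics/end_top.png');b=cv2.imread('pics/end_scene.png');cv2.imwrite('pics/end.png',np.vstack([a[100:400],b[100:400]]))
E
```

```text
time_s: 54.62
tool_pos: [0.4419, 0.0203, 0.1536]
tool_rot: [179.8, -0.1, 92.4]
force: [0.2, 0.0, -0.4]
grip_width: 0.0782
grasp_force: 0.0
time_s: 55.62
tool_pos: [0.3865, 0.3672, 0.2004]
tool_rot: [-180.0, 0.1, 92.4]
force: [1.2, -0.1, 0.0]
grip_width: 0.0782
grasp_force: 0.0
(array([441.1,  19. ]), array([34.3, 77.7]), 0.2, np.float64(0.0357), 290)
crank [ 0.53730896 -0.24030277  0.15435026]
(array([444.2,  21.1]), array([40.5, 76.7]), 0.1, np.float64(0.0355), 289)
crank [ 0.54764353 -0.23936542  0.15326671]
```

View pics/end.png

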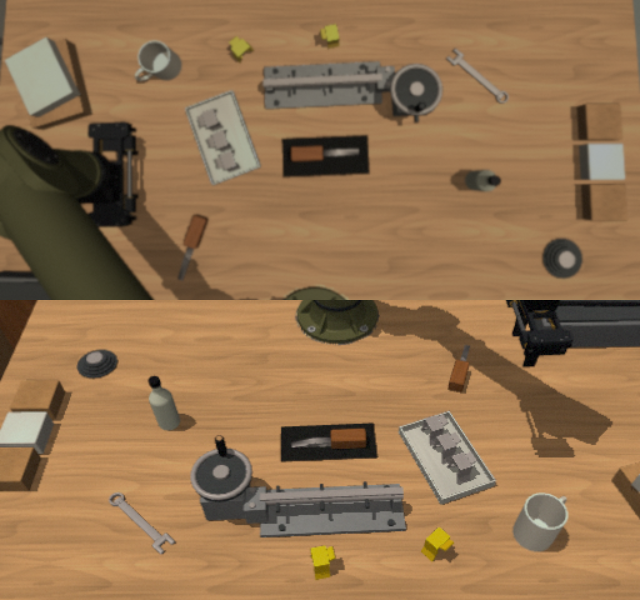

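The final view shows the wedge flat on the mat at (325,153), three clips in the tray at (218,137), a bare axle, and the crank at the robot's side at (418,112). I'm handing in the job.

```bash
python3 -c "
from cell import env
print(env.sign_off())"
```

```text
the job is handed in; nothing more can be done
None
```

The job is handed in; sign-off returned no verdict. Final camera check: handwheel at about 1.5 turns with its crank on the robot's side, three clips standing in the tray, wedge flat on the mat, and the mug, bottle and wrench left untouched.

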